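# Clamp the biscuit moulds carved face up

### The arm

A 7-joint arm with a two-finger parallel gripper is mounted at the origin on the work surface. World frame = base frame: x ahead of the robot, y to its left, z up, the work surface at z = 0. Lengths are in m, angles in rad, forces in N, time in s.
With the tool pointing down it reaches from about 0.35 to 0.9 m from the base axis. Payload 7.2 kg.
Tool frame: the origin (TCP) lies at the centre of the arm's flange, where the gripper is bolted on; the fingertips stand 182 mm ahead of it and the grasp point (between the pads) lies 163 mm ahead of it; z points along the fingers, y is the direction in which the jaws open and shut (so a half turn about z gives the same grasp; the last joint's range is limited). The gripper opens to 88 mm and grips with 3 to 60 N. Pads are 20 mm wide; open, the fingers measure 115 mm over their backs; the gripper's body (75 mm by 178 mm) begins 61 mm behind the grasp point.
Start: joints at [1.177, 0.411, -0.013, 1.596, 0.006, 1.134, -0.082], TCP at [0.2, -0.592, 0.405] pointing down, gripper open.
Joint ranges: [-2.95, 2.95], [-0.29, 1.99], [-1.47, 1.44], [0.14, 2.54], [-1.03, 4.17], [0.13, 1.85], [-2.86, 2.86]. Speed limits (rad/s): [2.39, 2.39, 3.01, 3.01, 3.14, 3.14, 3.14].

### API

Orientations are given as a unit quaternion [w, x, y, z].
In Python, from cell import robot, snapshot, calibration, outline_of gives the robot as it stands.
- The arm moves only by the tool drive_tool, never from a script. Its argument "targets" is a list of rows, each a list of 4 numbers: the shift along the tool's x, y, z in cm, then the turn about the tool's z in degrees. A call has 1 to 12 rows; each row shifts and turns the pose as measured when the row begins, along the tool's axes as they then stand; what a row does not reach is not made up. A row lasts 1/10 s, in which the tool goes at most 50 mm and 8.59 degrees, less where a joint would pass 70% of its speed; a pose out of reach is approached as far as the arm can. A call is refused whole if a number of a shift passes 5 or a number of a turn 8.59, either way. A call with a gripper value outside its range is refused whole. "gripper" is the finger opening in cm, from 0 to 8.78, set as the call begins (left out, the last holds). The fingers move at their own pace and stop on an object; "squeeze" is the grip in N (left out, the last holds). Time passes only in rows, so rows that do not move let the fingers close. It gives the time, the measured TCP pose, the force and the opening at its end, in the units of the state.
- robot.observe(): the state, without advancing time (a new reading comes with each control period).
- snapshot(name): name is "scene" or "top"; returns (picture, depth): 400x640x3 uint8, red, green, blue; 400x640 float32, m along the optical axis (not along the pixel's ray), 0 where there is no reading.
- calibration(name): a dict with "fov_y" (degrees; the focal length in pixels is half the picture's height over the tangent of half this angle, whatever the lens; pixels are square), "cx", "cy" (the principal point, pixels), "rvec" (rotation vector, rad) and "tvec" (3), from world to camera coordinates, as OpenCV has them. Camera axes: x right, y down, z forward; pixel columns grow to the right and rows downward; lengths in m; the calibration is good to about 2 mm. A picture is of the moment at which its call begins. calibration takes no time and is no camera call.
- robot.finish_job(): hands the job in, once; it reports no verdict.
Trained networks look in the newest picture that a camera, given by its name, has taken for a name from the list of things; names that differ only in an ending like _2 or _b are one class to them, and where a whole thing is asked for, a point or a joint stands for the part that bears it (a point fixed in the world has none). Each returns a list of dicts, best first, with "confidence" (0 to 1); they miss things now and then, are a little off and sometimes report something else, mostly with a low value. They report only what shows in the picture. A call takes as long as a camera call. They do not tell look-alikes from the thing itself.
- outline_of(thing, camera): "region" (400x640 bool, what is visible of it) and "rect" ([left, top, right, bottom] in pixels, round what is visible of it).
The state is a dict: "clock": time; "joint_pos": joint angles; "joint_velocities": joint speeds; "joint_efforts": joint torques, N m; "eef_pos": TCP position; "orientation": TCP orientation; "ft_force": force on the tool from outside, world axes, zero at the start; "ft_torque": the same for the moment, N m; "finger_gap": finger opening in m.
Only numpy, scipy, OpenCV 4.12 (cv2) and the standard library are available. Lean on these libraries where they do the work, as an engineer would, in place of code of your own. Each camera call takes 0.05 s, during which the arm holds its last target.

### The job

Get the wooden biscuit moulds ready for pressing dough: tip every mould block that lies on the table until its carved flower face is up, and stand them all side by side flat on the clamping board, between the fence and the jaw. When all are in, turn the knob clockwise until the jaw just holds them against the fence, then a quarter of a turn more. Leave the bowl, the scraper and the bottle where they are.

Things in the scene. Friction and masses are not known exactly. Their poses are not given: they have to be found in the camera images.
- mould1_c (a point): Centre of a pale wooden mould block, 56 x 56 mm, 44 mm thick, 0.1 kg. One 56 x 56 face is carved (square recess with a six-petal flower on a dark disc); own z points out of the carved face, x and y out of plain sides. At the start it lies on the table on a side face (centre 28 mm up) or carved face down (centre 22 mm up). May be absent (2 or 3 of the 4 are there).
- mould2_c (a point): Centre of a pale wooden mould block, 56 x 56 mm, 44 mm thick, 0.1 kg. One 56 x 56 face is carved (square recess with a six-petal flower on a dark disc); own z points out of the carved face, x and y out of plain sides. At the start it lies on the table on a side face (centre 28 mm up) or carved face down (centre 22 mm up). May be absent (2 or 3 of the 4 are there).
- mould3_c (a point): Centre of a pale wooden mould block, 56 x 56 mm, 44 mm thick, 0.1 kg. One 56 x 56 face is carved (square recess with a six-petal flower on a dark disc); own z points out of the carved face, x and y out of plain sides. At the start it lies on the table on a side face (centre 28 mm up) or carved face down (centre 22 mm up). May be absent (2 or 3 of the 4 are there).
- mould4_c (a point): Centre of a pale wooden mould block, 56 x 56 mm, 44 mm thick, 0.1 kg. One 56 x 56 face is carved (square recess with a six-petal flower on a dark disc); own z points out of the carved face, x and y out of plain sides. At the start it lies on the table on a side face (centre 28 mm up) or carved face down (centre 22 mm up). May be absent (2 or 3 of the 4 are there).
- fence_face (a point): Middle of the working face of the fence (dark wood bar 220 mm long, 12 mm high, 20 mm thick) on the clamping board (fixed, 250 x 240 mm, 12 mm thick), 18 mm above the table. x points from jaw to fence, square to the face; y along the fence; z up. The face is at x = 0, the blocks stand on the board at its -x side, in a row along y. The fence does not shift in use.
- jaw_face (a point): Middle of the working face of the moving jaw: dark wood bar 210 mm long, 12 mm high and thick, on the board, parallel to the fence, 18 mm above the table; axes as the fence. Starts 63 to 71 mm from the fence. Springs carry it in front of an aluminium carriage driven by the knob; the 14 mm gap between them narrows when it presses.
- knob_grip (a point): Point to grip the clamp knob: on its upright axis, 70 mm above the table, 6 mm below the top of its bar grip (42 mm long along own x, 14 mm thick along own y, 26 mm tall, on a disc 42 mm across whose top is 50 mm above the table). It stands on a grey housing some 100 mm from the open jaw, on the robot's side; the axes turn with it.
- knob (a joint): Angle of the clamp knob, rad: 0 fully open, grows when turned clockwise as seen from above, up to 7.0. Each rad drives the jaw's carriage 4 mm towards the fence (25 mm a turn). It stays where it is left; it takes about 0.12 N m.
- jaw (a joint): How far the jaw is pressed back against its springs, m: 0 when it touches nothing, at most 0.012. The springs are preloaded (3 N to begin with, then 0.8 N per mm), so it leaves 0 only when the blocks are held between fence and jaw; a quarter turn of the knob after that presses it back by about 6 mm.
- bowl: White mixing bowl, 120 mm across, 55 mm high; origin at its underside. Bystander.
- scraper: Dough scraper lying flat: steel blade 110 x 75 mm, dark wood handle 110 mm; origin at its underside. Bystander.
- oil: White squeeze bottle, 60 mm across, 170 mm high; origin at its underside. Bystander.
Things that resemble listed ones, but are neither listed nor needed, are in the scene too. Leave any purple look-alike of the part that bears mould4_c alone. What is shaped like the part that bears mould1_c but turquoise is not meant.

How it is judged:
On the way, in this order (a step that is already met when the one before it is completed fails the run):
1. all the mould blocks stand loose on the board between fence and jaw, carved face up (angle between each of mould1_c, mould2_c, mould3_c, mould4_c's own z axis and vertical below 0.12 rad and x of mould1_c in the frame of fence_face between -0.044 and -0.024 m and y of mould1_c in the frame of fence_face between -0.09 and 0.09 m and z of mould1_c in the frame of fence_face between 0.012 and 0.02 m and contact force between each of mould1, mould2, mould3, mould4 and the fingers below 0.1 N and linear speed of each of mould1, mould2, mould3, mould4 below 0.02 m/s and x of mould2_c in the frame of fence_face between -0.044 and -0.024 m and y of mould2_c in the frame of fence_face between -0.09 and 0.09 m and z of mould2_c in the frame of fence_face between 0.012 and 0.02 m and x of mould3_c in the frame of fence_face between -0.044 and -0.024 m and y of mould3_c in the frame of fence_face between -0.09 and 0.09 m and z of mould3_c in the frame of fence_face between 0.012 and 0.02 m and x of mould4_c in the frame of fence_face between -0.044 and -0.024 m and y of mould4_c in the frame of fence_face between -0.09 and 0.09 m and z of mould4_c in the frame of fence_face between 0.012 and 0.02 m and value of joint jaw below 0.0025 m), for 0.2 s.
2. the jaw is tightened about a quarter turn past touching, with the blocks against the fence (angle between each of mould1_c, mould2_c, mould3_c, mould4_c's own z axis and vertical below 0.12 rad and x of mould1_c in the frame of fence_face between -0.032 and -0.024 m and y of mould1_c in the frame of fence_face between -0.09 and 0.09 m and z of mould1_c in the frame of fence_face between 0.012 and 0.02 m and linear speed of each of mould1, mould2, mould3, mould4 below 0.02 m/s and x of mould2_c in the frame of fence_face between -0.032 and -0.024 m and y of mould2_c in the frame of fence_face between -0.09 and 0.09 m and z of mould2_c in the frame of fence_face between 0.012 and 0.02 m and x of mould3_c in the frame of fence_face between -0.032 and -0.024 m and y of mould3_c in the frame of fence_face between -0.09 and 0.09 m and z of mould3_c in the frame of fence_face between 0.012 and 0.02 m and x of mould4_c in the frame of fence_face between -0.032 and -0.024 m and y of mould4_c in the frame of fence_face between -0.09 and 0.09 m and z of mould4_c in the frame of fence_face between 0.012 and 0.02 m and value of joint jaw between 0.0035 and 0.0095 m), for 0.2 s.
At the end, for the whole second after the job is handed in: Every mould present is carved face up (within 7 degrees), flat on the board (4 mm), against the fence (within 4 mm), its centre within 90 mm of the fence's middle along it, at rest, and the jaw is pressed back 3.5 to 9.5 mm on its springs (a quarter turn past touch gives about 6.3 mm) (all of step 2).
It fails at once if the mixing bowl is moved more than 30 mm (distance of bowl from where it was at the start of the episode above 0.03 m).
It fails at once if the dough scraper is moved more than 30 mm (distance of scraper from where it was at the start of the episode above 0.03 m).
It fails at once if the squeeze bottle is moved more than 30 mm (distance of oil from where it was at the start of the episode above 0.03 m).
Of mould1, mould2, mould3, mould4 only 2 to 3 are there at a start; the rules pass over those that are not, and their reading is None.
At some moment in a run one of mould1, mould2, mould3, mould4 may be knocked a few centimetres aside while the robot is not near it.
Once in a run the grip may slacken for a moment while it holds something.
It also fails if it takes over 210 s, if anything falls off the work surface, if the arm or the gripper's body presses on something with over 40 N, if the wrist force passes 120 N, or if a joint passes its speed limit or range.

## Working session

There is one attempt and no reset: what is moved stays moved. The work goes in short steps, Python scripts to look and compute and a tool call to move; the robot and the scene stay as the last step left them, time stands still between calls to the robot, and variables do not carry over. Pictures are saved under pics/ and viewed, and the job is handed in when it is done.

Besides the shell and the picture viewer there is one more tool, called after "Emit:" as name(argument=value, ...) on one line, values as JSON. drive_tool: Moves the arm, as the interface text tells. Its arguments: {"type":"object","properties":{"targets":{"type":"array","items":{"type":"array","items":{"type":"number"}}},"gripper":{"type":"number"},"squeeze":{"type":"number"}},"required":["targets"]}

```bash
ls; mkdir -p pics
cat > h.py <<'E'
import numpy as np, cv2
from cell import robot, snapshot, calibration, outline_of
def K(n):
    c=calibration(n); f=200/np.tan(np.radians(c['fov_y'])/2)
    R,_=cv2.Rodrigues(np.array(c['rvec'],float)); return f,c['cx'],c['cy'],R,np.array(c['tvec'],float).ravel()
def cloud(n,d):
    f,cx,cy,R,t=K(n); v,u=np.mgrid[0:400,0:640]
    P=np.stack([(u-cx)/f*d,(v-cy)/f*d,d],-1)
    return (P-t)@R
def proj(n,p):
    f,cx,cy,R,t=K(n); q=R@np.array(p,float)+t
    return q[0]/q[2]*f+cx,q[1]/q[2]*f+cy
def save(name,img): cv2.imwrite('pics/'+name+'.png',img[:,:,::-1])
E
python3 - <<'E'
from h import *
for n in('scene','top'):
    p,d=snapshot(n); save(n+'0',p); np.save(n+'0d.npy',d); np.save(n+'0p.npy',p)
    print(n,calibration(n))
s=robot.observe(); print({k:np.round(s[k],3) for k in s})
E
```

```text
pics
scene {'fov_y': 42.428975982151655, 'cx': 313.3648937990539, 'cy': 209.36651750795613, 'rvec': array([ 2.23710829,  0.56883586, -0.26237744]), 'tvec': array([-0.45559406, -0.11044979,  1.70261198])}
top {'fov_y': 57.69527954390937, 'cx': 319.0208815844312, 'cy': 201.45676122650022, 'rvec': array([ 2.17228491, -2.17803411,  0.14386162]), 'tvec': array([0.00265664, 0.55780161, 0.98721211])}
{'clock': np.float64(0.1), 'joint_pos': array([ 1.177,  0.412, -0.013,  1.597,  0.006,  1.134, -0.082]), 'joint_velocities': array([ 0.001, -0.002, -0.001, -0.002, -0.001, -0.   , -0.001]), 'joint_efforts': array([ 2.0000e-03, -5.8910e+01,  6.4400e-01, -2.9171e+01, -5.4000e-02,
        1.4000e-02,  0.0000e+00]), 'eef_pos': array([ 0.2  , -0.592,  0.404]), 'orientation': array([-0.001,  0.987,  0.162, -0.   ]), 'ft_force': array([ 1.153,  0.229, -0.125]), 'ft_torque': array([-0.001, -0.036, -0.023]), 'finger_gap': np.float64(0.088)}
```

View pics/scene0.png

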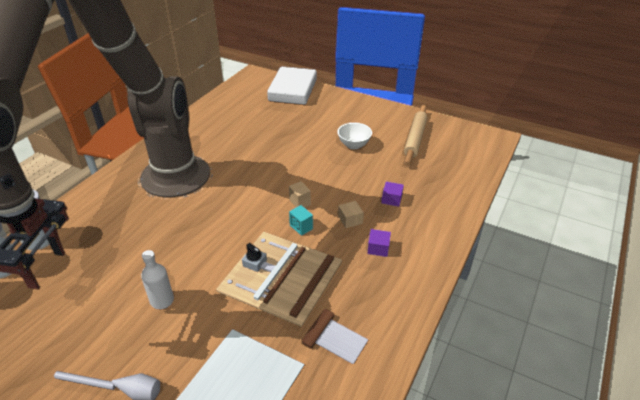

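View pics/top0.png

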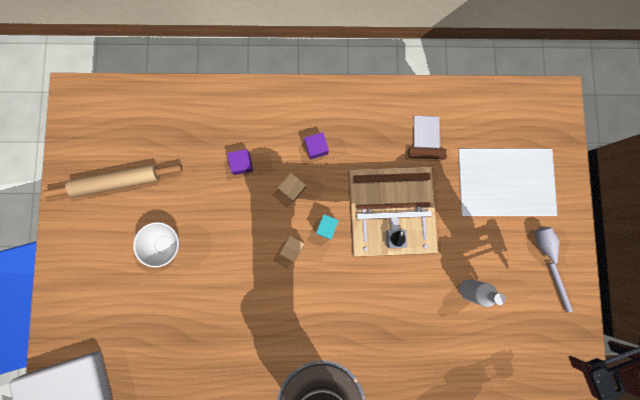

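Run:
```python
from h import *
a=np.load('top0p.npy')[120:270,215:445]; b=np.load('scene0p.npy')[170:330,210:410]
save('c1',cv2.resize(a,None,fx=3.4,fy=3.4,interpolation=cv2.INTER_CUBIC))
save('c2',cv2.resize(b,None,fx=3.6,fy=3.6,interpolation=cv2.INTER_CUBIC))
for c in('top','scene'):
  for t in('mould1_c','knob_grip','jaw_face'):
    r=outline_of(t,c); print(c,t,[(round(x['confidence'],2),np.round(x['rect'])) for x in r])
d=np.load('top0d.npy'); P=cloud('top',d); p=np.load('top0p.npy')
for u,v in [(291,188),(291,249),(239,161),(316,146),(327,227),(391,178),(391,195),(380,180),(400,206),(395,214),(398,235),(300,300)]: print(u,v,np.round(P[v,u],4))
print('board region heights')
```

```text
top mould1_c [(0.79, array([314., 217., 339., 240.])), (0.78, array([281., 235., 303., 262.]))]
top knob_grip [(0.7, array([394., 229., 407., 243.]))]
top jaw_face [(0.67, array([360., 201., 428., 212.]))]
scene mould1_c [(0.58, array([292., 206., 312., 236.])), (0.57, array([289., 184., 309., 206.]))]
scene knob_grip [(0.68, array([304., 310., 369., 363.])), (0.51, array([247., 242., 261., 261.]))]
scene jaw_face [(0.85, array([262., 247., 306., 304.]))]
291 188 [0.5943 0.0792 0.0421]
291 249 [0.4264 0.0778 0.0537]
239 161 [0.6706 0.2246 0.0418]
316 146 [0.7134 0.0094 0.0438]
327 227 [ 0.4853 -0.0197  0.0547]
391 178 [ 0.6256 -0.2047  0.0241]
391 195 [ 0.5782 -0.2062  0.0121]
380 180 [ 0.6201 -0.1733  0.0228]
400 206 [ 0.5456 -0.2292  0.0205]
395 214 [ 0.5226 -0.2135  0.0239]
398 235 [ 0.4628 -0.21    0.0669]
300 300 [ 0.2831  0.055  -0.003 ]
board region heights
```

View pics/c1.png

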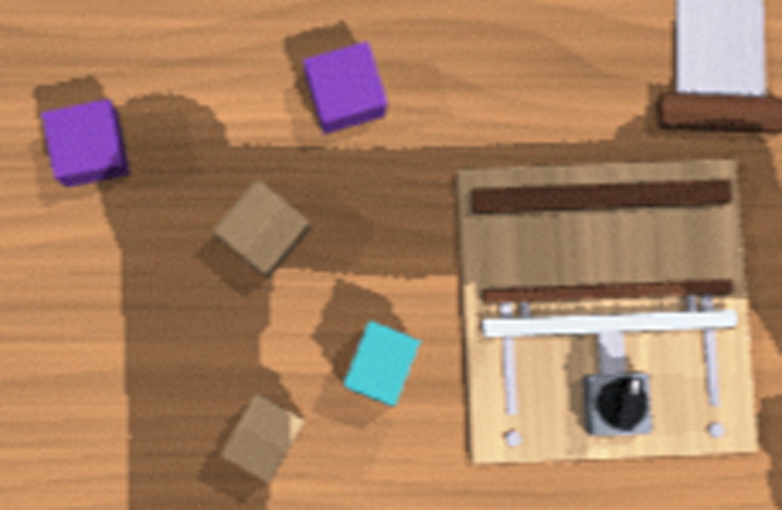

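View pics/c2.png

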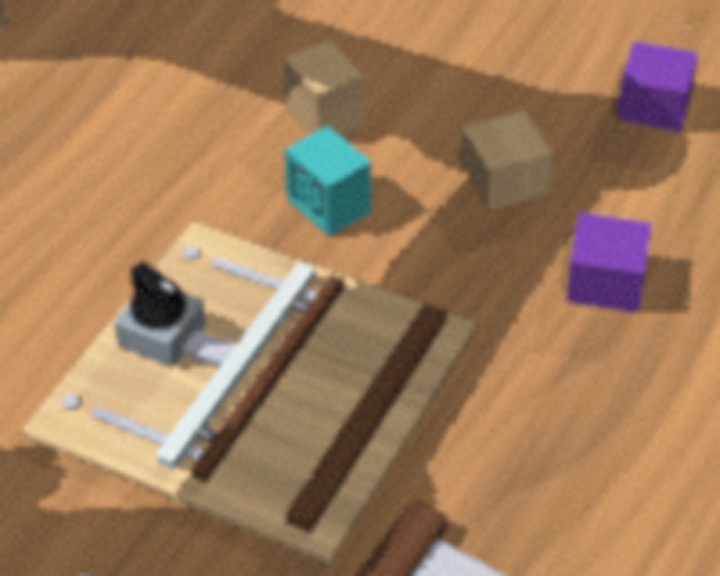

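```bash
cat >> h.py <<'E'
def rectfit(n,P,p,zlo,zhi,box):
    m=(P[...,2]>zlo)&(P[...,2]<zhi)&(P[...,0]>box[0])&(P[...,0]<box[1])&(P[...,1]>box[2])&(P[...,1]<box[3])
    q=P[m][:,:2]; r=cv2.minAreaRect((q*1000).astype(np.float32)); return len(q),np.round(q.mean(0),4),np.round(np.array(r[0])/1000,4),np.round(r[1],1),round(r[2],1)
E
python3 - <<'E'
from h import *
d=np.load('top0d.npy'); P=cloud('top',d); p=np.load('top0p.npy')
print('A',rectfit('top',P,p,.037,.05,(.53,.66,.02,.14)))
print('B',rectfit('top',P,p,.048,.062,(.37,.48,.03,.13)))
print('T',rectfit('top',P,p,.048,.062,(.43,.54,-.08,.03)))
print('board',rectfit('top',P,p,.007,.05,(.35,.68,-.36,-.06)))
print('knob',rectfit('top',P,p,.06,.09,(.40,.52,-.27,-.15)))
dark=(p.sum(-1)<160)
for nm,box in (('fence',(.60,.66,-.34,-.06)),('jaw',(.53,.57,-.34,-.06))):
    m=dark&(P[...,2]>.015)&(P[...,2]<.04)&(P[...,0]>box[0])&(P[...,0]<box[1])&(P[...,1]>box[2])&(P[...,1]<box[3])
    q=P[m]; r=cv2.minAreaRect((q[:,:2]*1000).astype(np.float32)); print(nm,len(q),np.round(q.mean(0),4),np.round(np.array(r[0]),1),np.round(r[1],1),r[2]); print(np.round(cv2.boxPoints(r)))
# column profile through board
for u in (370,391,420):
    print(u,[(v,*np.round(P[v,u],3)[[0,2]]) for v in range(164,262,3)])
b=np.load('scene0p.npy')[178:235,280:370]
save('c3',np.clip(cv2.resize(b,None,fx=8,fy=8,interpolation=cv2.INTER_CUBIC)*1.6,0,255).astype(np.uint8))
# scene pixel of side-centres
E
```

```text
A (411, array([0.5991, 0.0766]), array([0.5995, 0.0767]), array([56.7, 56.2]), 50.6)
B (342, array([0.428 , 0.0743]), array([0.4279, 0.0744]), array([43.8, 55.8]), 60.2)
T (333, array([ 0.487 , -0.0208]), array([ 0.487, -0.021]), array([43.5, 55.6]), 68.0)
board (6987, array([ 0.5333, -0.2101]), array([ 0.5339, -0.212 ]), array([250. , 240.2]), 2.2)
knob (100, array([ 0.4538, -0.2134]), array([ 0.4537, -0.2146]), array([14.3, 41.4]), 76.3)
fence 171 [ 0.6263 -0.1925  0.0227] [ 627.2 -205.8] [ 17.8 214.3] 2.006223678588867
[[ 615.  -99.]
 [ 622. -313.]
 [ 640. -313.]
 [ 632.  -98.]]
jaw 11 [ 0.5494 -0.2647  0.0232] [ 550.9 -217.8] [176.7   8.3] 88.97330474853516
[[ 545. -306.]
 [ 553. -306.]
 [ 557. -130.]
 [ 548. -129.]]
370 [(164, np.float64(0.672), np.float64(-0.001)), (167, np.float64(0.663), np.float64(-0.0)), (170, np.float64(0.651), np.float64(0.013)), (173, np.float64(0.642), np.float64(0.013)), (176, np.float64(0.632), np.float64(0.021)), (179, np.float64(0.623), np.float64(0.02)), (182, np.float64(0.616), np.float64(0.009)), (185, np.float64(0.607), np.float64(0.013)), (188,
[... 3375 characters left out ...]
.52), np.float64(0.019)), (218, np.float64(0.512), np.float64(0.012)), (221, np.float64(0.503), np.float64(0.013)), (224, np.float64(0.495), np.float64(0.009)), (227, np.float64(0.486), np.float64(0.011)), (230, np.float64(0.478), np.float64(0.012)), (233, np.float64(0.469), np.float64(0.01)), (236, np.float64(0.461), np.float64(0.012)), (239, np.float64(0.452), np.float64(0.012)), (242, np.float64(0.444), np.float64(0.016)), (245, np.float64(0.435), np.float64(0.014)), (248, np.float64(0.427), np.float64(0.007)), (251, np.float64(0.418), np.float64(0.012)), (254, np.float64(0.41), np.float64(-0.001)), (257, np.float64(0.401), np.float64(-0.001)), (260, np.float64(0.393), np.float64(0.003))]
```

View pics/c3.png

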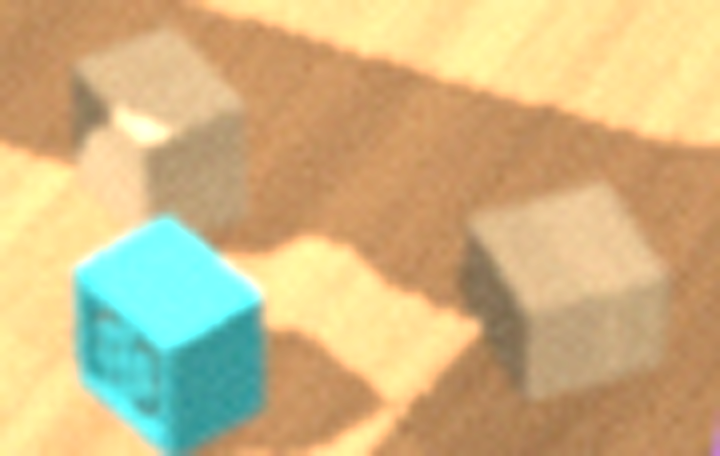

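```bash
cat >> h.py <<'E'
from scipy.spatial.transform import Rotation as Rn
def pose():
    s=robot.observe(); w,x,y,z=s['orientation']; M=Rn.from_quat([x,y,z,w]).as_matrix()
    return np.array(s['eef_pos']),np.degrees(np.arctan2(M[1,0],M[0,0])),M,s
def plan(tx,ty,tz,psi=None,step=45):
    p,a,M,s=pose(); d=np.array([tx,ty,tz])-p
    da=0 if psi is None else (psi-a+180)%360-180
    n=int(max(np.ceil(np.linalg.norm(d)*1000/step),np.ceil(abs(da)/8),1))
    print('pose',np.round(p,4),'psi',round(a,1),'F',np.round(s['ft_force'],1),'gap',round(float(s['finger_gap']),4),'t',round(float(s['clock']),2),'tilt',round(float(np.degrees(np.arccos(-M[2,2]))),2))
    rows=[]
    for i in range(n):
        y=np.radians(a+da*i/n); c,q=np.cos(y),np.sin(y)
        v=d/n*100; rows.append([round(c*v[0]+q*v[1],2),round(q*v[0]-c*v[1],2),round(-v[2],2),round(-da/n,2)])
    for k in range(0,n,12): print(rows[k:k+12])
E
python3 -c "
from h import *
plan(.428,.0745,.35,60.2)
print(pose()[3]['joint_pos'])"
```

```text
pose [ 0.2    -0.5921  0.4045] psi 18.7 F [-0.1 -0.2 -0.3] gap 0.088 t 0.4 tilt 0.01
[[np.float64(2.68), np.float64(-3.49), np.float64(0.34), np.float64(-2.6)], [np.float64(2.84), np.float64(-3.37), np.float64(0.34), np.float64(-2.6)], [np.float64(2.99), np.float64(-3.23), np.float64(0.34), np.float64(-2.6)], [np.float64(3.13), np.float64(-3.1), np.float64(0.34), np.float64(-2.6)], [np.float64(3.27), np.float64(-2.95), np.float64(0.34), np.float64(-2.6)], [np.float64(3.4), np.float64(-2.8), np.float64(0.34), np.float64(-2.6)], [np.float64(3.52), np.float64(-2.64), np.float64(0.34), np.float64(-2.6)], [np.float64(3.64), np.float64(-2.48), np.float64(0.34), np.float64(-2.6)], [np.float64(3.75), np.float64(-2.31), np.float64(0.34), np.float64(-2.6)], [np.float64(3.85), np.float64(-2.14), np.float64(0.34), np.float64(-2.6)], [np.float64(3.94), np.float64(-1.96), np.float64(0.34), np.float64(-2.6)], [np.float64(4.03), np.float64(-1.78), np.float64(0.34), np.float64(-2.6)]]
[[np.float64(4.1), np.float64(-1.6), np.float64(0.34), np.float64(-2.6)], [np.float64(4.17), np.float64(-1.41), np.float64(0.34), np.float64(-2.6)], [np.float64(4.23), np.float64(-1.22), np.float64(0.34), np.float64(-2.6)], [np.float64(4.28), np.float64(-1.03), np.float64(0.34), np.float64(-2.6)]]
[ 1.1767758   0.41120735 -0.01274016  1.59631467  0.00562154  1.13432027
 -0.08223472]
```

Emit:
drive_tool(targets=[[2.7,-3.5,0,-2.6],[2.8,-3.4,0,-2.6],[3.0,-3.2,0,-2.6],[3.1,-3.1,0,-2.6],[3.3,-3.0,0,-2.6],[3.4,-2.8,0,-2.6],[3.5,-2.6,0,-2.6],[3.6,-2.5,0,-2.6],[3.8,-2.3,0,-2.6],[3.9,-2.1,0,-2.6],[3.9,-2.0,0,-2.6]], gripper=8.78, squeeze=8)

```text
clock: 1.5
eef_pos: [0.3556, -0.1203, 0.4035]
orientation: [0.004, 0.914, 0.405, -0.0]
ft_force: [1.1, -0.0, -0.0]
finger_gap: 0.0878
```

```bash
sed -i 's/rows\[k:k+12\])/[[float(x) for x in r] for r in rows[k:k+12]])/' h.py; python3 -c "
from h import *
plan(.428,.0745,.28,60.2)
print(pose()[3]['joint_pos'])"
```

```text
pose [ 0.3556 -0.1203  0.4035] psi 47.8 F [ 1.1 -0.  -0. ] gap 0.0878 t 1.5 tilt 0.43
[[3.22, -1.29, 2.06, -2.07], [3.26, -1.17, 2.06, -2.07], [3.3, -1.05, 2.06, -2.07], [3.34, -0.93, 2.06, -2.07], [3.37, -0.81, 2.06, -2.07], [3.39, -0.69, 2.06, -2.07]]
[ 6.65355462e-01 -1.24226055e-03 -4.62704655e-01  2.12323184e+00
  7.06074240e-03  1.01566647e+00 -5.37835702e-01]
```

Emit:
drive_tool(targets=[[3.2,-1.3,0.5,-2.1],[3.3,-1.2,1.5,-2.1],[3.3,-1.1,2,-2.1],[3.3,-0.9,2,-2.1],[3.4,-0.8,2.5,-2.1],[3.4,-0.7,2,-2.1],[0,0,0,0]])

```text
clock: 2.2
eef_pos: [0.4305, 0.0883, 0.2972]
orientation: [0.007, 0.86, 0.51, 0.004]
ft_force: [0.3, -1.5, 0.1]
finger_gap: 0.0876
```

```bash
python3 -c "
from h import *
p,d=snapshot('scene');save('s1',cv2.resize(p[160:260,240:400],None,fx=5,fy=5,interpolation=cv2.INTER_CUBIC))
p,d=snapshot('top');save('t1',p)
P=cloud('top',d)
print('B',rectfit('top',P,p,.048,.062,(.37,.48,.03,.13)))
plan(.428,.0745,.226,60.2)
print(pose()[3]['joint_pos'])"
```

```text
B (0, array([nan, nan]), array([0., 0.]), array([0., 0.]), 0.0)
pose [0.4301 0.085  0.2985] psi 61.0 F [-0.6 -0.2  0.1] gap 0.0873 t 2.3 tilt 1.03
[[-0.51, 0.16, 3.63, 0.42], [-0.51, 0.17, 3.63, 0.42]]
[ 0.25948657  0.30021885 -0.66243788  2.11711981  0.27902892  0.79440231
 -1.08261668]h.py:16: RuntimeWarning: Mean of empty slice.
  q=P[m][:,:2]; r=cv2.minAreaRect((q*1000).astype(np.float32)); return len(q),np.round(q.mean(0),4),np.round(np.array(r[0])/1000,4),np.round(r[1],1),round(r[2],1)
  ret = um.true_divide(
```

View pics/s1.png

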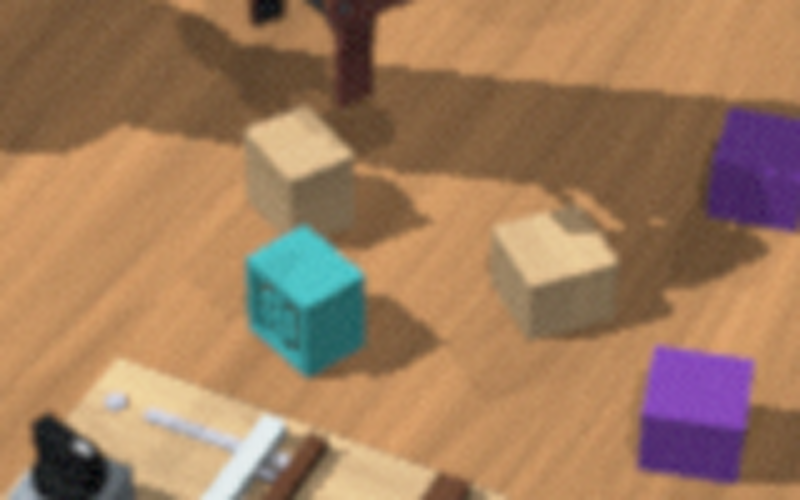

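Emit:
drive_tool(targets=[[-0.5,0.2,1.5,0.4],[-0.5,0.1,1.5,0.4],[0,0,1.5,0],[0,0,0,0]])

```text
clock: 2.7
eef_pos: [0.4288, 0.0686, 0.2558]
orientation: [0.011, 0.867, 0.497, 0.005]
ft_force: [-0.3, 0.1, -0.2]
finger_gap: 0.0876
```

```bash
python3 -c "
from h import *
plan(.428,.0745,.226,60.2)
print(pose()[2])"
```

```text
pose [0.4288 0.0686 0.2558] psi 59.7 F [-0.3  0.1 -0.2] gap 0.0876 t 2.7 tilt 1.42
[[0.47, -0.37, 2.98, -0.53]]
[[ 0.50498799  0.86288926  0.02023012]
 [ 0.86312383 -0.50479093 -0.01426098]
 [-0.00209366  0.02466272 -0.99969364]]
```

Emit:
drive_tool(targets=[[0.2,-0.2,1.0,-0.3],[0.2,-0.2,1.0,-0.2],[0.1,0,0.9,0],[0,0,0,0]])

```text
clock: 3.1
eef_pos: [0.4292, 0.0727, 0.2272]
orientation: [0.013, 0.866, 0.5, 0.007]
ft_force: [0.4, -0.4, -0.0]
finger_gap: 0.0878
```

```bash
python3 -c "
from h import *
plan(.428,.0745,.226,60.2)
p,a,M,s=pose();print(np.round(M[2],4), 'tip',np.round(p+M[:,2]*.182,4))"
```

```text
pose [0.4292 0.0727 0.2272] psi 59.9 F [ 0.4 -0.4 -0. ] gap 0.0878 t 3.1 tilt 1.68
[[0.09, -0.2, 0.12, -0.26]]
[-0.0013  0.0292 -0.9996] tip [0.4337 0.0699 0.0453]
```

Emit:
drive_tool(targets=[[0,-0.2,0,0],[0,0,0,0],[0,0,0,0],[0,0,0,0],[0,0,0,0],[0,0,0,0]])

```text
clock: 3.7
eef_pos: [0.4277, 0.0744, 0.2278]
orientation: [0.013, 0.866, 0.5, 0.007]
ft_force: [-0.1, 0.4, 0.1]
finger_gap: 0.0879
```

```bash
python3 -c "
from h import *
plan(.428,.0745,.226,60.2)
p,a,M,s=pose();print(np.round(M[2],4), 'tip',np.round(p+M[:,2]*.182,4));print(s['joint_pos'],s['joint_velocities'])"
```

```text
pose [0.4277 0.0744 0.2278] psi 60.0 F [-0.1  0.4  0.1] gap 0.0879 t 3.7 tilt 1.71
[[0.02, 0.02, 0.18, -0.2]]
[-7.000e-04  2.980e-02 -9.996e-01] tip [0.4323 0.0716 0.0458]
[ 0.18866069  0.41066602 -0.57507538  2.19051423  0.42247844  0.62452167
 -1.21636295] [ 0.0006955  -0.00209164  0.00015697 -0.00032857 -0.00094196  0.00092027
  0.00096306]
```

Emit:
drive_tool(targets=[[0,-0.5,0.3,0],[0,0,0,0],[0,0,0,0],[0,0,0,0],[0,0,0,0],[0,0,0,0],[0,0,0,0],[0,0,0,0]], gripper=4.5, squeeze=8)

```text
clock: 4.5
eef_pos: [0.423, 0.0771, 0.2244]
orientation: [0.013, 0.866, 0.5, 0.007]
ft_force: [0.6, 0.1, 0.0]
finger_gap: 0.0562
```

```bash
cat >> h.py <<'E'
def tipplan(tx,ty,tz,psi=None,step=25):
    p,a,M,s=pose(); print('tip',np.round(p+M[:,2]*.182,4),'tiltrow',np.round(M[2,:2],4))
    o=M[:,2]*.182; plan(tx-o[0],ty-o[1],tz-o[2],psi,step)
E
python3 -c "
from h import *
tipplan(.428,.0745,.043,60.2)"
```

```text
tip [0.4276 0.0742 0.0424] tiltrow [-0.0008  0.0297]
pose [0.423  0.0771 0.2244] psi 60.0 F [0.6 0.1 0. ] gap 0.0562 t 4.5 tilt 1.7
[[0.04, 0.02, -0.06, -0.21]]
```

Emit:
drive_tool(targets=[[0,0,-2,0],[0,0,-3,0],[0,0,-3,0],[0,0,0,0]])

```text
clock: 4.9
eef_pos: [0.4203, 0.0784, 0.3057]
orientation: [0.012, 0.866, 0.5, 0.005]
ft_force: [0.2, 0.2, -1.2]
finger_gap: 0.0562
```

```bash
python3 -c "
from h import *
tipplan(.583,-.045,.123,92.1,30)
p,d=snapshot('scene');save('s2',cv2.resize(p[130:260,220:400],None,fx=4,fy=4,interpolation=cv2.INTER_CUBIC))
"
```

```text
tip [0.4242 0.0756 0.1238] tiltrow [-0.0027  0.0259]
pose [0.4203 0.0784 0.3057] psi 60.0 F [ 0.2  0.2 -1.2] gap 0.0562 t 4.9 tilt 1.49
[[-0.36, 2.83, 0.01, -4.58], [-0.58, 2.79, 0.01, -4.58], [-0.8, 2.73, 0.01, -4.58], [-1.02, 2.66, 0.01, -4.58], [-1.23, 2.57, 0.01, -4.58], [-1.43, 2.46, 0.01, -4.58], [-1.62, 2.34, 0.01, -4.58]]
```

View pics/s2.png

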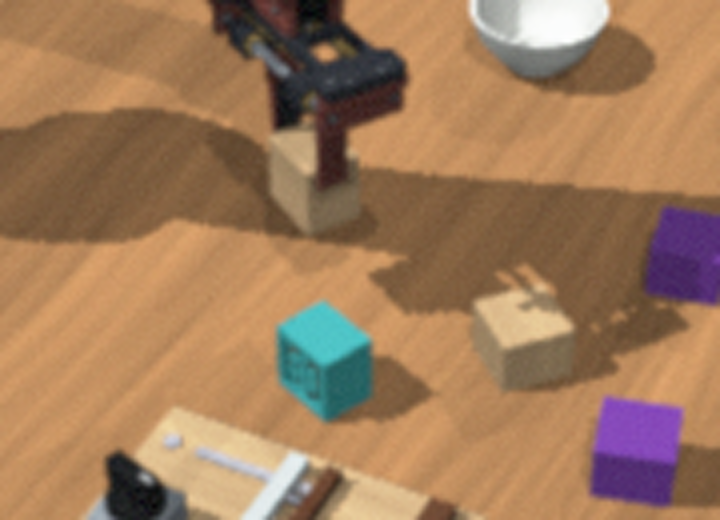

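Emit:
drive_tool(targets=[[-0.4,2.8,0,-4.6],[-0.6,2.8,0,-4.6],[-0.8,2.7,0,-4.6],[-1.0,2.7,0,-4.6],[-1.2,2.6,0,-4.6],[-1.4,2.5,0,-4.6],[-1.6,2.3,0,-4.6],[0,0,0,0],[0,0,0,0]])

```text
clock: 5.85
eef_pos: [0.5819, -0.0469, 0.2946]
orientation: [0.008, 0.685, 0.729, -0.005]
ft_force: [-1.2, 0.3, -1.4]
finger_gap: 0.0565
```

```bash
python3 -c "
from h import *
tipplan(.583,-.045,.049,92.1,20)
p,d=snapshot('top');save('t3',cv2.resize(p[120:270,215:445],None,fx=3.4,fy=3.4,interpolation=cv2.INTER_CUBIC))
"
```

```text
tip [ 0.5826 -0.0502  0.1126] tiltrow [-0.0181  0.0027]
pose [ 0.5819 -0.0469  0.2946] psi 93.6 F [-1.2  0.3 -1.4] gap 0.0565 t 5.85 tilt 1.05
[[0.13, 0.02, 1.59, 0.36], [0.13, 0.02, 1.59, 0.36], [0.13, 0.02, 1.59, 0.36], [0.13, 0.01, 1.59, 0.36]]
```

View pics/t3.png

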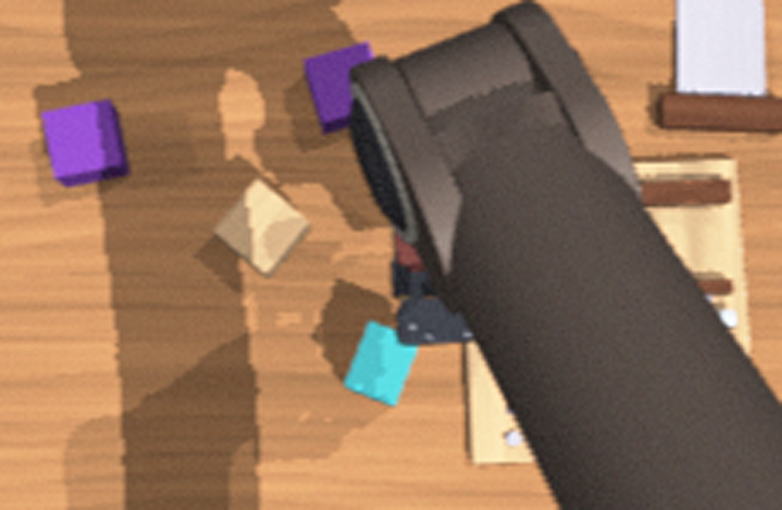

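Emit:
drive_tool(targets=[[0.1,0,1.6,0.4],[0.1,0,1.6,0.4],[0.1,0,1.6,0.4],[0.1,0,1.6,0.4],[0,0,0,0],[0,0,0,0]])

```text
clock: 6.5
eef_pos: [0.5774, -0.0399, 0.2236]
orientation: [0.007, 0.695, 0.719, -0.007]
ft_force: [0.5, -2.7, 6.2]
finger_gap: 0.056
```

```bash
python3 -c "
from h import *
tipplan(.583,-.045,.048,92.1,20)
p,d=snapshot('scene');save('s4',cv2.resize(p[160:320,210:400],None,fx=4,fy=3.7,interpolation=cv2.INTER_CUBIC))
"
```

```text
tip [ 0.5775 -0.0433  0.0416] tiltrow [-0.0189 -0.0002]
pose [ 0.5774 -0.0399  0.2236] psi 92.0 F [ 0.5 -2.7  6.2] gap 0.056 t 6.5 tilt 1.08
[[-0.19, 0.54, -0.64, -0.1]]
```

View pics/s4.png

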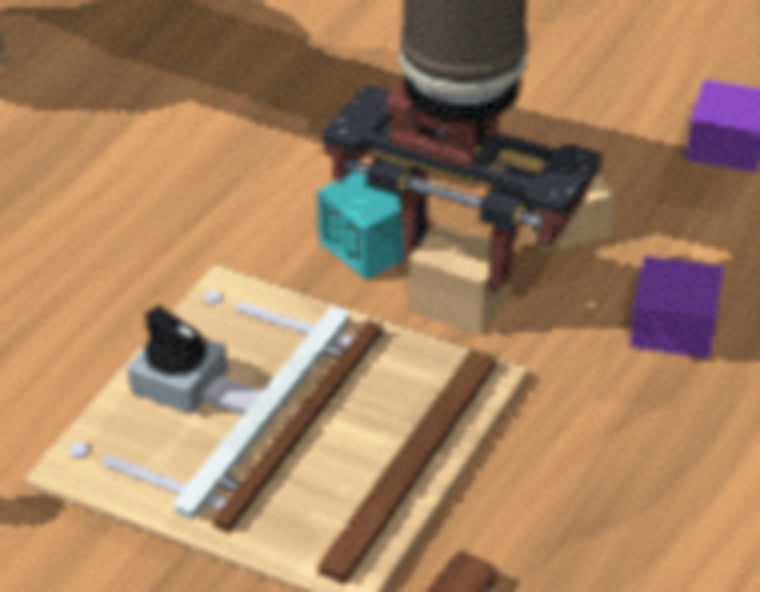

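Emit:
drive_tool(targets=[[0,0.5,-0.6,0],[0,0,0,0]])

```text
clock: 6.75
eef_pos: [0.5829, -0.0392, 0.2313]
orientation: [0.007, 0.695, 0.719, -0.006]
ft_force: [0.4, 0.1, -0.0]
finger_gap: 0.0563
```

```bash
python3 -c "
from h import *
tipplan(.583,-.045,.048,92.1,20)
"
```

```text
tip [ 0.5832 -0.0427  0.0493] tiltrow [-0.0191  0.0013]
pose [ 0.5829 -0.0392  0.2313] psi 92.0 F [ 0.4  0.1 -0. ] gap 0.0563 t 6.75 tilt 1.1
[[-0.23, -0.03, 0.13, -0.09]]
```

Emit:
drive_tool(targets=[[-1,0,0.1,0],[-1,0,0,0],[-1,0,0,0],[-1,0,0,0],[-0.7,0,0,0],[0,0,0,0]])

```text
clock: 7.35
eef_pos: [0.5851, -0.0907, 0.2327]
orientation: [0.008, 0.695, 0.719, -0.005]
ft_force: [0.5, 0.9, -0.7]
finger_gap: 0.0556
```

```bash
python3 -c "
from h import *
tipplan(.583,-.110,.045,92.1,20)
p,d=snapshot('scene');save('s5',cv2.resize(p[160:320,210:400],None,fx=4,fy=3.7,interpolation=cv2.INTER_CUBIC))
"
```

```text
tip [ 0.586  -0.0939  0.0507] tiltrow [-0.0181  0.0041]
pose [ 0.5851 -0.0907  0.2327] psi 91.9 F [ 0.5  0.9 -0.7] gap 0.0556 t 7.35 tilt 1.06
[[-1.6, -0.35, 0.57, -0.18]]
```

View pics/s5.png

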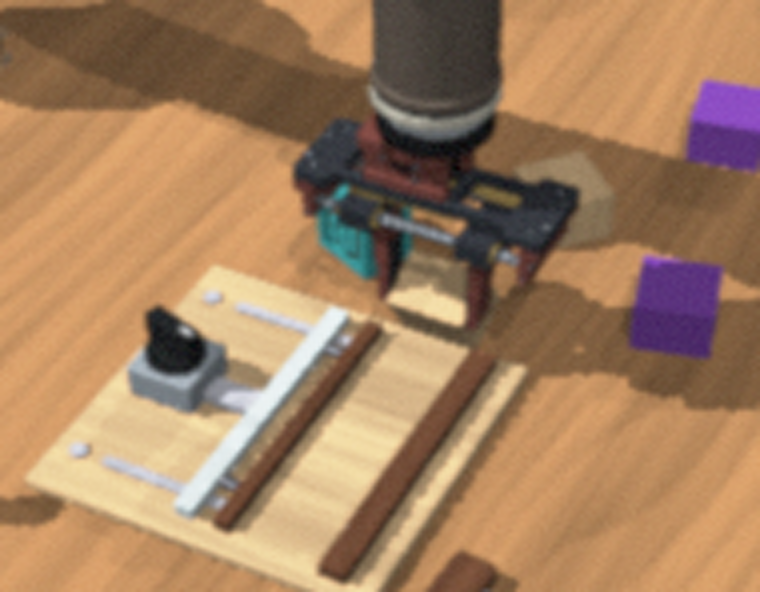

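Emit:
drive_tool(targets=[[-1,0,0.2,0],[-1,-0.1,0.3,0],[-1,-0.1,0.4,0],[-1,-0.1,0.4,0],[0,0,0,0]])

```text
clock: 7.9
eef_pos: [0.5834, -0.1336, 0.2191]
orientation: [0.008, 0.695, 0.719, -0.005]
ft_force: [-0.1, -2.1, -0.2]
finger_gap: 0.0557
```

```bash
python3 -c "
from h import *
tipplan(.583,-.155,.030,92.1,20)
p,d=snapshot('scene');save('s6',cv2.resize(p[160:320,210:400],None,fx=4,fy=3.7,interpolation=cv2.INTER_CUBIC))
"
```

```text
tip [ 0.5842 -0.1369  0.0371] tiltrow [-0.0181  0.0039]
pose [ 0.5834 -0.1336  0.2191] psi 92.0 F [-0.1 -2.1 -0.2] gap 0.0557 t 7.9 tilt 1.06
[[-1.8, -0.19, 0.71, -0.09]]
```

View pics/s6.png

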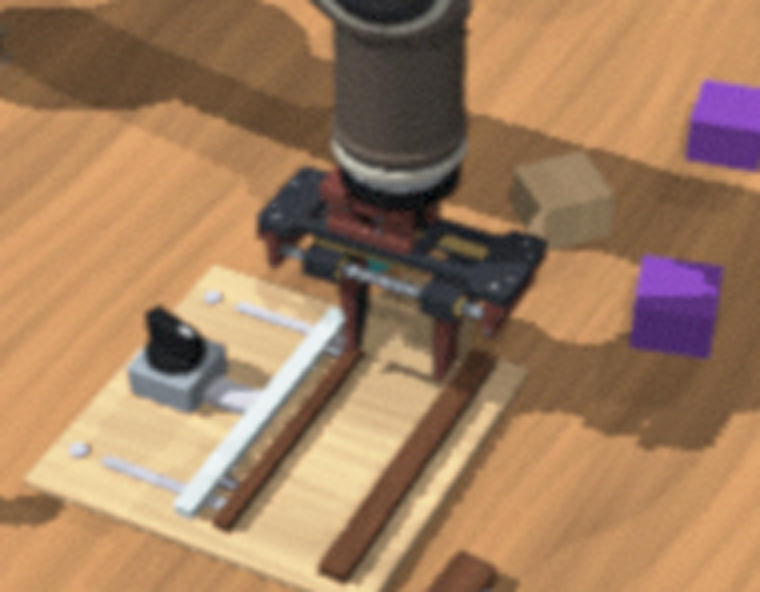

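Emit:
drive_tool(targets=[[-1,0,0.3,0],[-1,0,0.2,0],[0,0,0,0]])

```text
clock: 8.25
eef_pos: [0.5844, -0.1545, 0.2146]
orientation: [0.008, 0.694, 0.72, -0.005]
ft_force: [0.5, -1.9, 1.1]
finger_gap: 0.0561
```

```bash
python3 -c "
from h import *
tipplan(.583,-.155,.028,92.1,20)
p,d=snapshot('scene');save('s7',cv2.resize(p[160:320,210:400],None,fx=4,fy=3.7,interpolation=cv2.INTER_CUBIC))
"
```

```text
tip [ 0.5852 -0.1578  0.0326] tiltrow [-0.0182  0.0043]
pose [ 0.5844 -0.1545  0.2146] psi 92.1 F [ 0.5 -1.9  1.1] gap 0.0561 t 8.25 tilt 1.07
[[0.29, -0.21, 0.46, -0.03]]
```

View pics/s7.png

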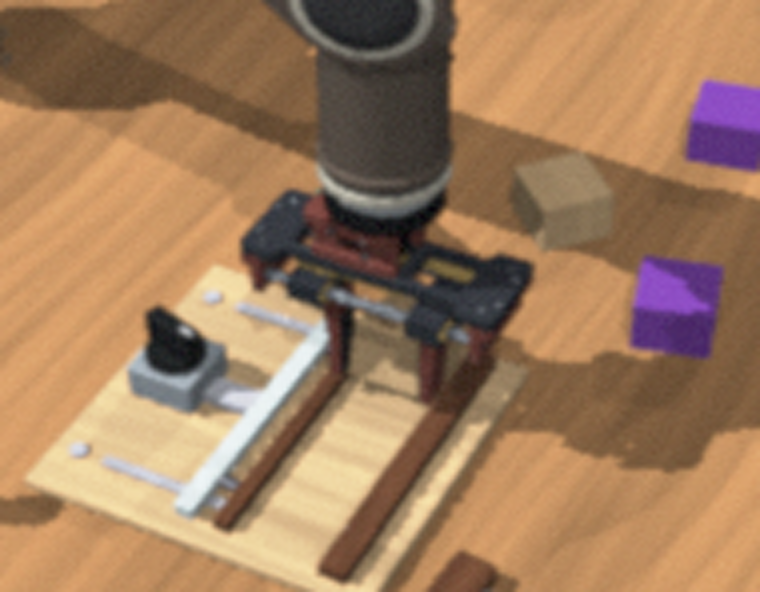

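Emit:
drive_tool(targets=[[0,-0.1,0.3,0],[0,0,0,0]])

```text
clock: 8.5
eef_pos: [0.5838, -0.1546, 0.2121]
orientation: [0.009, 0.694, 0.72, -0.004]
ft_force: [-0.4, -0.2, -0.9]
finger_gap: 0.0563
```

Emit:
drive_tool(targets=[[0,0,0,0],[0,0,0,0],[0,0,0,0],[0,0,0,0]], gripper=7.2)

```text
clock: 8.9
eef_pos: [0.5833, -0.1532, 0.2117]
orientation: [0.008, 0.694, 0.72, -0.005]
ft_force: [-0.1, 0.9, -0.0]
finger_gap: 0.0718
```

Emit:
drive_tool(targets=[[0,0,-2,0],[0,0,-3,0],[0,0,-3,0],[0,0,0,0]])

```text
clock: 9.3
eef_pos: [0.5825, -0.1507, 0.2929]
orientation: [0.006, 0.693, 0.721, -0.005]
ft_force: [0.4, 0.1, 0.7]
finger_gap: 0.0718
```

```bash
python3 -c "
from h import *
tipplan(.583,-.155,.13,92.1,20)
p,d=snapshot('scene');save('s8',cv2.resize(p[160:320,210:400],None,fx=4,fy=3.7,interpolation=cv2.INTER_CUBIC))
"
```

```text
tip [ 0.5828 -0.1537  0.1109] tiltrow [-0.0163  0.001 ]
pose [ 0.5825 -0.1507  0.2929] psi 92.3 F [0.4 0.1 0.7] gap 0.0718 t 9.3 tilt 0.94
[[-0.14, 0.02, -1.91, 0.17]]
```

View pics/s8.png

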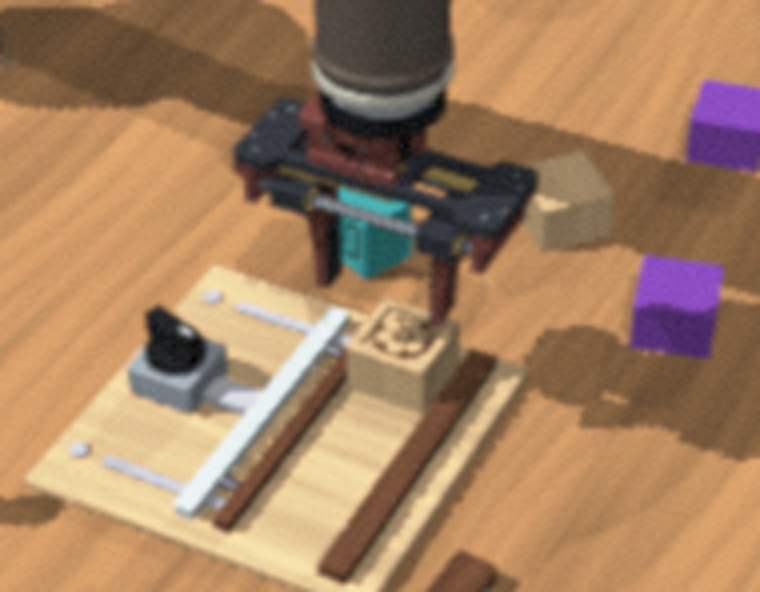

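Emit:
drive_tool(targets=[[0.7,0,1.5,0.2],[0.7,0,1.5,0],[0,0,1.5,0],[0,0,1.5,0],[0,0,1,0],[0,0,0,0],[0,0,0,0]])

```text
clock: 10.05
eef_pos: [0.5784, -0.1361, 0.2077]
orientation: [0.001, 0.694, 0.72, -0.009]
ft_force: [1.0, 0.2, 0.7]
finger_gap: 0.0718
```

```bash
python3 -c "
from h import *
tipplan(.584,-.139,.029,92.1,20)
p,d=snapshot('scene');save('s9',cv2.resize(p[160:320,210:400],None,fx=4,fy=3.7,interpolation=cv2.INTER_CUBIC))
"
```

```text
tip [ 0.5764 -0.1385  0.0257] tiltrow [-0.0128 -0.0113]
pose [ 0.5784 -0.1361  0.2077] psi 92.1 F [1.  0.2 0.7] gap 0.0718 t 10.05 tilt 0.98
[[-0.08, 0.76, -0.33, 0.04]]
```

View pics/s9.png

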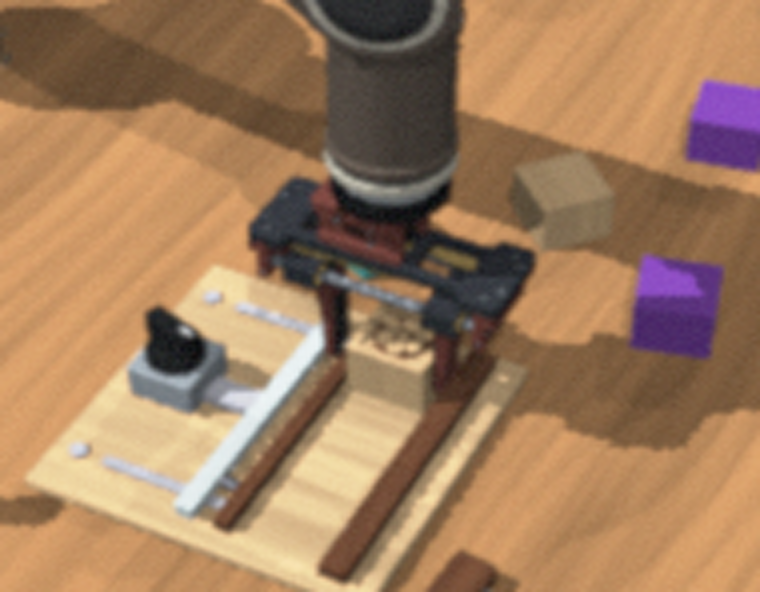

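Emit:
drive_tool(targets=[[0,0.7,-0.3,0],[0,0,0,0]])

```text
clock: 10.3
eef_pos: [0.5866, -0.1361, 0.2122]
orientation: [0.002, 0.694, 0.72, -0.008]
ft_force: [0.3, 0.3, 0.5]
finger_gap: 0.0718
```

Emit:
drive_tool(targets=[[0,0,0,0],[0,0,0,0],[0,0,0,0],[0,0,0,0],[0,0,0,0]], gripper=4.5, squeeze=15)

```text
clock: 10.8
eef_pos: [0.5868, -0.1365, 0.2135]
orientation: [0.003, 0.694, 0.72, -0.008]
ft_force: [-0.6, 0.2, -1.6]
finger_gap: 0.0558
```

Emit:
drive_tool(targets=[[0,0,-0.6,0],[0,0,0,0]])

```text
clock: 11.0
eef_pos: [0.5867, -0.1363, 0.2198]
orientation: [0.002, 0.694, 0.72, -0.008]
ft_force: [0.2, 0.6, -1.3]
finger_gap: 0.0559
```

```bash
python3 -c "
from h import *
tipplan(.5875,-.252,.034,92.1,20)
"
```

```text
tip [ 0.5854 -0.139   0.0378] tiltrow [-0.0142 -0.0078]
pose [ 0.5867 -0.1363  0.2198] psi 92.1 F [ 0.2  0.6 -1.3] gap 0.0559 t 11.0 tilt 0.93
[[-1.88, -0.03, 0.06, -0.0], [-1.88, -0.03, 0.06, -0.0], [-1.88, -0.03, 0.06, -0.0], [-1.88, -0.03, 0.06, -0.0], [-1.88, -0.03, 0.06, -0.0], [-1.88, -0.03, 0.06, -0.0]]
```

Emit:
drive_tool(targets=[[-1.9,0,0,0],[-1.9,0,0,0],[-1.9,0,0,0],[-1.9,0,0,0],[-1.9,0,0,0],[-1.5,0,0,0],[0,0,0,0],[0,0,0,0]])

```text
clock: 11.8
eef_pos: [0.5912, -0.2487, 0.2222]
orientation: [0.002, 0.693, 0.721, -0.007]
ft_force: [0.8, 0.6, -1.0]
finger_gap: 0.0559
```

```bash
python3 -c "
from h import *
tipplan(.587,-.252,.033,92.1,20)
p,d=snapshot('scene');save('s10',cv2.resize(p[160:320,210:400],None,fx=4,fy=3.7,interpolation=cv2.INTER_CUBIC))
"
```

```text
tip [ 0.5901 -0.2511  0.0402] tiltrow [-0.0132 -0.0068]
pose [ 0.5912 -0.2487  0.2222] psi 92.2 F [ 0.8  0.6 -1. ] gap 0.0559 t 11.8 tilt 0.85
[[-0.08, -0.31, 0.72, 0.11]]
```

View pics/s10.png

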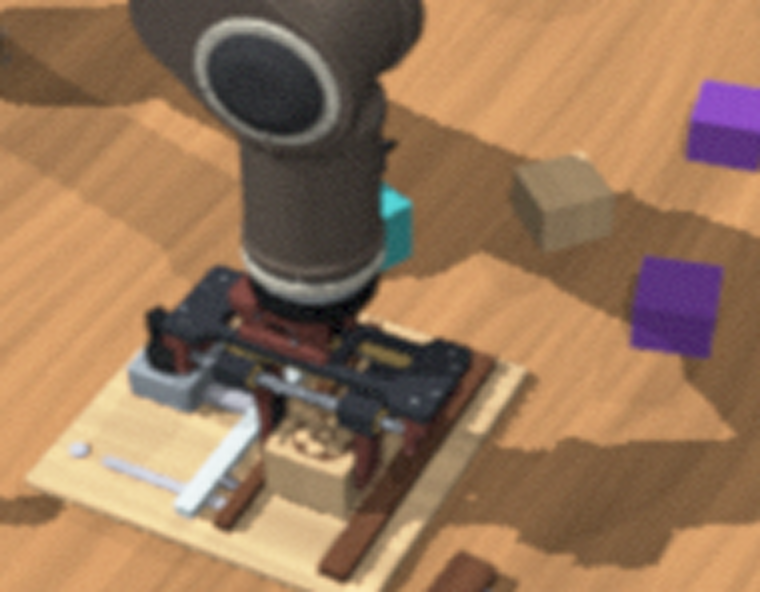

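Emit:
drive_tool(targets=[[0,-0.3,0.3,0],[0,0,0.3,0],[0,0,0,0]])

```text
clock: 12.15
eef_pos: [0.5881, -0.246, 0.2158]
orientation: [0.002, 0.692, 0.722, -0.007]
ft_force: [-1.3, 0.3, -1.4]
finger_gap: 0.0557
```

Emit:
drive_tool(targets=[[0,0,0,0],[0,0,0,0],[0,0,0,0],[0,0,0,0]], gripper=6.8)

```text
clock: 12.55
eef_pos: [0.5887, -0.2447, 0.2164]
orientation: [0.002, 0.691, 0.722, -0.006]
ft_force: [-0.3, -0.8, 0.4]
finger_gap: 0.0683
```

Emit:
drive_tool(targets=[[0,0,-3,0],[0,0,-4,0],[0,0,-4,0],[0,0,0,0]])

```text
clock: 12.95
eef_pos: [0.5893, -0.2432, 0.3289]
orientation: [0.001, 0.691, 0.723, -0.007]
ft_force: [1.1, 0.5, 0.8]
finger_gap: 0.068
```

```bash
python3 -c "
from h import *
tipplan(.599,.077,.13,50.6,40)
p,d=snapshot('scene');save('s11',cv2.resize(p[160:320,210:400],None,fx=4,fy=3.7,interpolation=cv2.INTER_CUBIC))
"
```

```text
tip [ 0.5879 -0.2451  0.1469] tiltrow [-0.0104 -0.0083]
pose [ 0.5893 -0.2432  0.3289] psi 92.6 F [1.1 0.5 0.8] gap 0.068 t 12.95 tilt 0.76
[[3.57, 0.28, 0.19, 4.66], [3.58, -0.01, 0.19, 4.66], [3.57, -0.3, 0.19, 4.66], [3.53, -0.59, 0.19, 4.66], [3.47, -0.87, 0.19, 4.66], [3.39, -1.15, 0.19, 4.66], [3.29, -1.42, 0.19, 4.66], [3.16, -1.69, 0.19, 4.66], [3.01, -1.94, 0.19, 4.66]]
```

View pics/s11.png

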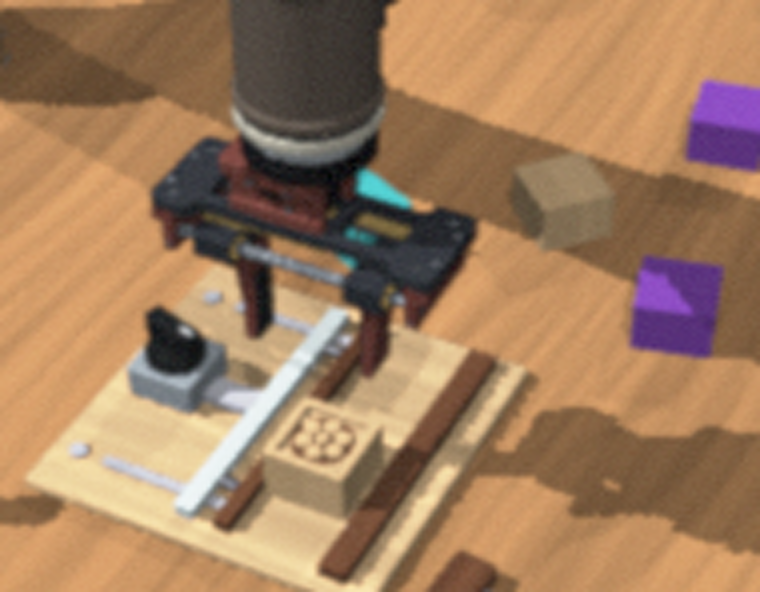

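```bash
python3 -c "
from h import *
p,d=snapshot('top');save('t11',p);P=cloud('top',d)
print('A',rectfit('top',P,p,.037,.05,(.53,.66,.02,.14)))
tipplan(.594,.071,.12,50.6,35)
"
```

```text
A (409, array([0.599 , 0.0765]), array([0.5995, 0.0768]), array([56.3, 55.8]), 50.3)
tip [ 0.5852 -0.2452  0.1423] tiltrow [-0.0086 -0.0143]
pose [ 0.5878 -0.2435  0.3243] psi 92.5 F [ 0.2 -0.4 -0.6] gap 0.068 t 13.05 tilt 0.96
[[3.15, 0.23, 0.22, 4.19], [3.16, -0.0, 0.22, 4.19], [3.15, -0.23, 0.22, 4.19], [3.13, -0.46, 0.22, 4.19], [3.09, -0.69, 0.22, 4.19], [3.03, -0.92, 0.22, 4.19], [2.95, -1.14, 0.22, 4.19], [2.86, -1.35, 0.22, 4.19], [2.75, -1.55, 0.22, 4.19], [2.63, -1.75, 0.22, 4.19]]
```

Emit:
drive_tool(targets=[[3.1,0.2,0,4.2],[3.2,0,0,4.2],[3.2,-0.2,0,4.2],[3.1,-0.5,0,4.2],[3.1,-0.7,0,4.2],[3.0,-0.9,0,4.2],[2.9,-1.1,0,4.2],[2.8,-1.3,0,4.2],[2.7,-1.5,0,4.2],[2.4,-1.6,0,4.2],[0,0,0,0],[0,0,0,0]], gripper=8.7)

```text
clock: 14.25
eef_pos: [0.5957, 0.0744, 0.3012]
orientation: [-0.004, 0.912, 0.411, -0.021]
ft_force: [0.4, -0.7, 0.8]
finger_gap: 0.0869
```

```bash
python3 -c "
from h import *
tipplan(.594,.071,.055,50.3,15)
"
```

```text
tip [0.5881 0.0727 0.1193] tiltrow [-0.0346 -0.0248]
pose [0.5957 0.0744 0.3012] psi 48.5 F [ 0.4 -0.7  0.8] gap 0.0869 t 14.25 tilt 2.44
[[0.05, 0.11, 1.29, -0.36], [0.05, 0.11, 1.29, -0.36], [0.05, 0.11, 1.29, -0.36], [0.05, 0.11, 1.29, -0.36], [0.05, 0.11, 1.29, -0.36]]
```

Emit:
drive_tool(targets=[[0,0.1,1.2,-0.4],[0,0.1,1.2,-0.4],[0,0.1,1.2,-0.4],[0,0.1,1.2,-0.4],[0,0.1,1.0,-0.4],[0,0,0,0],[0,0,0,0]])

```text
clock: 14.95
eef_pos: [0.5963, 0.0641, 0.234]
orientation: [-0.005, 0.905, 0.426, -0.024]
ft_force: [-0.2, -0.2, 0.6]
finger_gap: 0.0873
```

```bash
python3 -c "
from h import *
tipplan(.594,.071,.031,50.3,15)
p,d=snapshot('scene');save('s12',cv2.resize(p[140:260,260:400],None,fx=5,fy=5,interpolation=cv2.INTER_CUBIC))
"
```

```text
tip [0.5877 0.062  0.0522] tiltrow [-0.0394 -0.0292]
pose [0.5963 0.0641 0.234 ] psi 50.4 F [-0.2 -0.2  0.6] gap 0.0873 t 14.95 tilt 2.81
[[0.55, -0.04, 1.06, 0.07], [0.55, -0.04, 1.06, 0.07]]
```

View pics/s12.png

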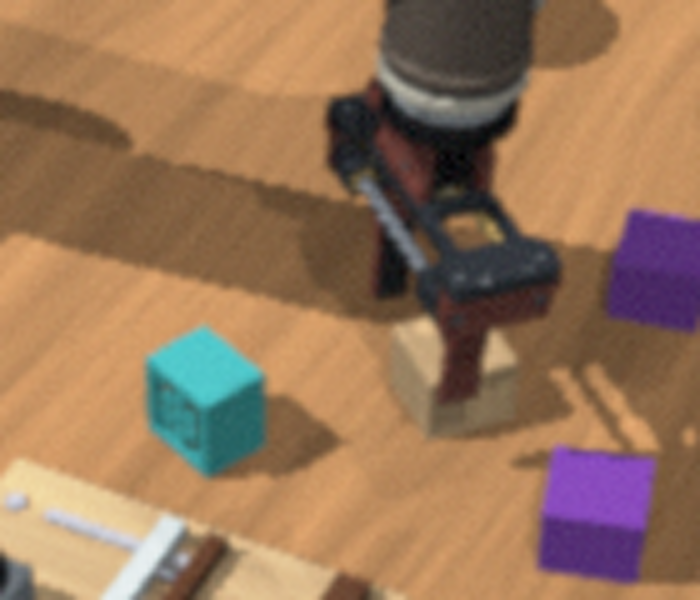

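Emit:
drive_tool(targets=[[0.6,0,0.9,0],[0.5,0,0.9,0],[0,0,0,0],[0,0,0,0]])

```text
clock: 15.4
eef_pos: [0.6036, 0.0739, 0.2153]
orientation: [-0.004, 0.904, 0.426, -0.023]
ft_force: [0.5, -0.2, 0.9]
finger_gap: 0.0869
```

```bash
python3 -c "
from h import *
tipplan(.594,.071,.031,50.3,15)
"
```

```text
tip [0.5954 0.0718 0.0335] tiltrow [-0.0374 -0.0275]
pose [0.6036 0.0739 0.2153] psi 50.5 F [ 0.5 -0.2  0.9] gap 0.0869 t 15.4 tilt 2.66
[[-0.15, -0.05, 0.25, 0.17]]
```

Emit:
drive_tool(targets=[[-0.2,0,0.2,0],[0,0,0,0],[0,0,0,0],[0,0,0,0],[0,0,0,0],[0,0,0,0],[0,0,0,0],[0,0,0,0]], gripper=4.5, squeeze=8)

```text
clock: 16.2
eef_pos: [0.602, 0.072, 0.2138]
orientation: [-0.004, 0.904, 0.426, -0.023]
ft_force: [-0.1, -0.2, -0.7]
finger_gap: 0.0556
```

Emit:
drive_tool(targets=[[0,0,-1.5,0],[0,0,-1.5,0],[0,0,0,0]])

```text
clock: 16.5
eef_pos: [0.6036, 0.0726, 0.2464]
orientation: [-0.004, 0.904, 0.426, -0.023]
ft_force: [0.2, -0.4, -0.7]
finger_gap: 0.0558
```

```bash
python3 -c "
from h import *
tipplan(.580,-.035,.06,92.1,20)
p,d=snapshot('scene');save('s13',cv2.resize(p[140:260,260:400],None,fx=5,fy=5,interpolation=cv2.INTER_CUBIC))
"
```

```text
tip [0.5954 0.0705 0.0646] tiltrow [-0.0372 -0.0272]
pose [0.6036 0.0726 0.2464] psi 50.5 F [ 0.2 -0.4 -0.7] gap 0.0558 t 16.5 tilt 2.64
[[-1.52, 0.92, 0.08, -6.94], [-1.62, 0.73, 0.08, -6.94], [-1.7, 0.53, 0.08, -6.94], [-1.75, 0.32, 0.08, -6.94], [-1.77, 0.11, 0.08, -6.94], [-1.77, -0.11, 0.08, -6.94]]
```

View pics/s13.png

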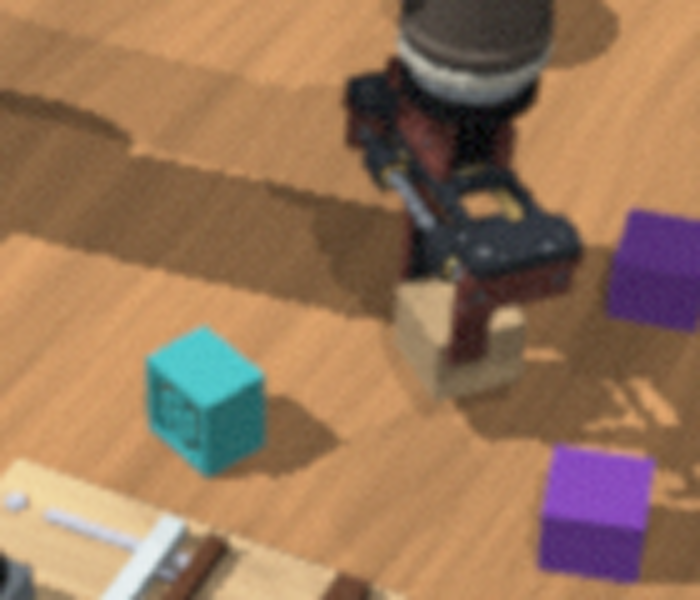

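Emit:
drive_tool(targets=[[-1.5,0.9,0,-6.9],[-1.6,0.7,0,-6.9],[-1.7,0.5,0,-6.9],[-1.7,0.3,0,-6.9],[-1.8,0.1,0,-6.9],[-1.5,-0.1,0,-6.9],[0,0,0,0],[0,0,0,0]])

```text
clock: 17.35
eef_pos: [0.5874, -0.0321, 0.2483]
orientation: [-0.012, 0.686, 0.727, -0.019]
ft_force: [0.6, 0.1, -1.1]
finger_gap: 0.0561
```

```bash
python3 -c "
from h import *
tipplan(.580,-.045,.041,92.1,20)
p,d=snapshot('scene');save('s14',cv2.resize(p[140:260,260:400],None,fx=5,fy=5,interpolation=cv2.INTER_CUBIC))
"
```

```text
tip [ 0.5795 -0.0342  0.0665] tiltrow [-0.0091 -0.044 ]
pose [ 0.5874 -0.0321  0.2483] psi 93.3 F [ 0.6  0.1 -1.1] gap 0.0561 t 17.35 tilt 2.57
[[-0.54, -0.01, 1.27, 0.62], [-0.54, 0.0, 1.27, 0.62]]
```

View pics/s14.png

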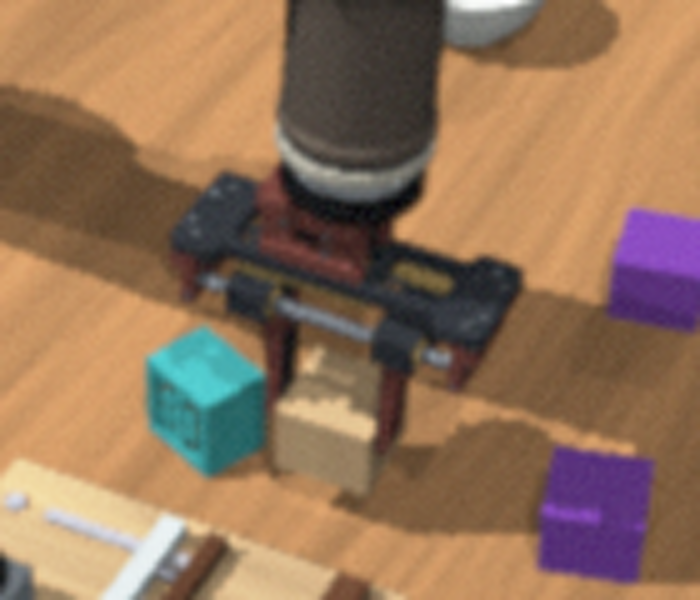

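Emit:
drive_tool(targets=[[-0.3,0.1,0.9,0.6],[-0.3,0.1,0.9,0.6],[0,0,0,0],[0,0,0,0]])

```text
clock: 17.8
eef_pos: [0.5892, -0.0355, 0.2284]
orientation: [-0.012, 0.695, 0.719, -0.019]
ft_force: [0.1, 0.3, -0.9]
finger_gap: 0.0557
```

```bash
python3 -c "
from h import *
tipplan(.582,-.045,.040,92.1,20)
"
```

```text
tip [ 0.5813 -0.0376  0.0466] tiltrow [-0.0099 -0.0438]
pose [ 0.5892 -0.0355  0.2284] psi 92.0 F [ 0.1  0.3 -0.9] gap 0.0557 t 17.8 tilt 2.57
[[-0.74, 0.04, 0.66, -0.12]]
```

Emit:
drive_tool(targets=[[-0.5,0.1,0.4,0],[-0.5,0,0.3,0],[0,0,0,0]])

```text
clock: 18.1
eef_pos: [0.5904, -0.0457, 0.2208]
orientation: [-0.012, 0.694, 0.719, -0.019]
ft_force: [-0.8, -0.2, -1.1]
finger_gap: 0.0562
```

```bash
python3 -c "
from h import *
tipplan(.582,-.09,.040,92.1,20)
"
```

```text
tip [ 0.5825 -0.0478  0.039 ] tiltrow [-0.01   -0.0439]
pose [ 0.5904 -0.0457  0.2208] psi 92.0 F [-0.8 -0.2 -1.1] gap 0.0562 t 18.1 tilt 2.58
[[-1.41, -0.07, -0.03, -0.02], [-1.41, -0.07, -0.03, -0.02], [-1.41, -0.07, -0.03, -0.02]]
```

Emit:
drive_tool(targets=[[-1,0,0,0],[-1,0,0,0],[-1,0,0,0],[-1,0,0,0],[0,0,0,0]])

```text
clock: 18.6
eef_pos: [0.5924, -0.0889, 0.2222]
orientation: [-0.012, 0.695, 0.719, -0.018]
ft_force: [-0.7, -0.1, -1.0]
finger_gap: 0.0561
```

```bash
python3 -c "
from h import *
tipplan(.582,-.11,.040,92.1,20)
p,d=snapshot('scene');save('s15',cv2.resize(p[160:320,210:400],None,fx=4,fy=3.7,interpolation=cv2.INTER_CUBIC))
"
```

```text
tip [ 0.5849 -0.0906  0.0403] tiltrow [-0.0083 -0.0418]
pose [ 0.5924 -0.0889  0.2222] psi 92.0 F [-0.7 -0.1 -1. ] gap 0.0561 t 18.6 tilt 2.45
[[-1.92, -0.35, 0.03, -0.1]]
```

View pics/s15.png

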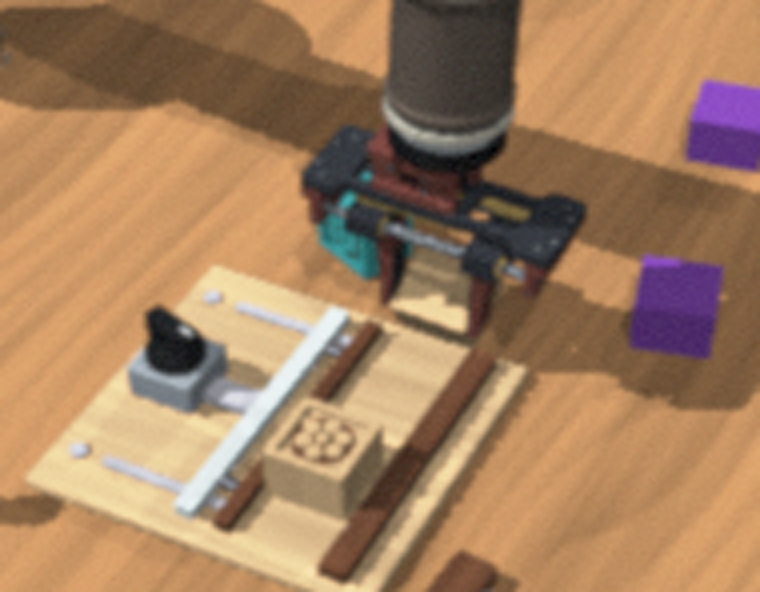

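Emit:
drive_tool(targets=[[-1,-0.1,0.2,0],[-1,-0.1,0.3,0],[-1,-0.1,0.3,0],[-1,0,0.3,0],[0,0,0,0]])

```text
clock: 19.15
eef_pos: [0.5905, -0.1316, 0.2109]
orientation: [-0.011, 0.694, 0.72, -0.017]
ft_force: [0.0, -1.9, 0.4]
finger_gap: 0.056
```

```bash
python3 -c "
from h import *
tipplan(.582,-.14,.027,92.1,20)
p,d=snapshot('scene');save('s16',cv2.resize(p[160:320,210:400],None,fx=4,fy=3.7,interpolation=cv2.INTER_CUBIC))
"
```

```text
tip [ 0.5832 -0.1333  0.0291] tiltrow [-0.0081 -0.0405]
pose [ 0.5905 -0.1316  0.2109] psi 92.1 F [ 0.  -1.9  0.4] gap 0.056 t 19.15 tilt 2.37
[[-0.67, -0.14, 0.21, -0.03]]
```

View pics/s16.png

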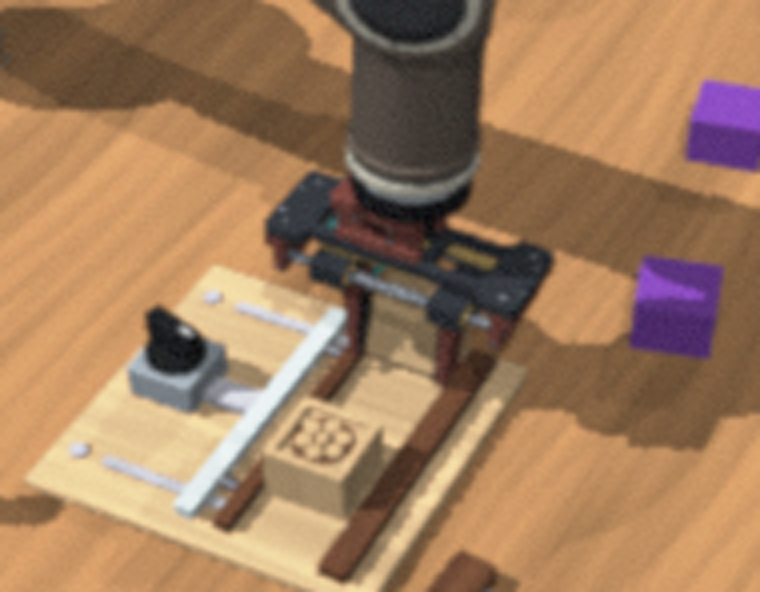

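Emit:
drive_tool(targets=[[-0.8,0,0.1,0],[0,0,0,0]])

```text
clock: 19.4
eef_pos: [0.5907, -0.1397, 0.2101]
orientation: [-0.011, 0.694, 0.72, -0.018]
ft_force: [0.3, -0.8, 1.3]
finger_gap: 0.0559
```

Emit:
drive_tool(targets=[[0,0,0,0],[0,0,0,0],[0,0,0,0],[0,0,0,0]], gripper=7.2)

```text
clock: 19.8
eef_pos: [0.5904, -0.1393, 0.21]
orientation: [-0.011, 0.694, 0.72, -0.018]
ft_force: [0.5, -0.5, 0.0]
finger_gap: 0.0721
```

Emit:
drive_tool(targets=[[0,0,-2,0],[0,0,-3,0],[0,0,-3,0],[0,0,0,0],[0,0,0,0]])

```text
clock: 20.3
eef_pos: [0.5934, -0.1373, 0.2916]
orientation: [-0.013, 0.693, 0.721, -0.019]
ft_force: [0.2, 0.9, -0.8]
finger_gap: 0.0721
```

```bash
python3 -c "
from h import *
tipplan(.582,-.124,.06,92.1,20)
p,d=snapshot('scene');save('s17',cv2.resize(p[160:320,210:400],None,fx=4,fy=3.7,interpolation=cv2.INTER_CUBIC))
"
```

```text
tip [ 0.5854 -0.139   0.1098] tiltrow [-0.0076 -0.0442]
pose [ 0.5934 -0.1373  0.2916] psi 92.3 F [ 0.2  0.9 -0.8] gap 0.0721 t 20.3 tilt 2.57
[[0.5, -0.09, 1.66, 0.05], [0.5, -0.1, 1.66, 0.05], [0.5, -0.1, 1.66, 0.05]]
```

View pics/s17.png

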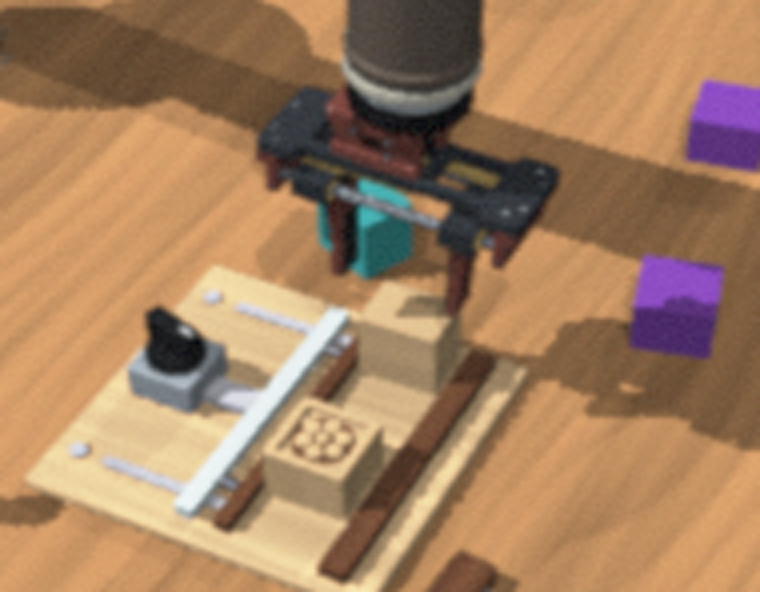

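Emit:
drive_tool(targets=[[0.5,-0.1,1.2,0],[0.4,-0.1,1.2,0],[0.3,0,1.2,0],[0,0,0.8,0],[0,0,0,0],[0,0,0,0]])

```text
clock: 20.95
eef_pos: [0.5868, -0.1238, 0.2386]
orientation: [-0.016, 0.692, 0.721, -0.02]
ft_force: [-0.3, 0.5, 0.5]
finger_gap: 0.072
```

```bash
python3 -c "
from h import *
tipplan(.583,-.127,.055,92.1,20)
p,d=snapshot('scene');save('s18',cv2.resize(p[160:320,210:400],None,fx=4,fy=3.7,interpolation=cv2.INTER_CUBIC))
"
```

```text
tip [ 0.5775 -0.1251  0.0569] tiltrow [-0.0048 -0.0517]
pose [ 0.5868 -0.1238  0.2386] psi 92.4 F [-0.3  0.5  0.5] gap 0.072 t 20.95 tilt 2.97
[[-0.21, 0.54, 0.19, 0.26]]
```

View pics/s18.png

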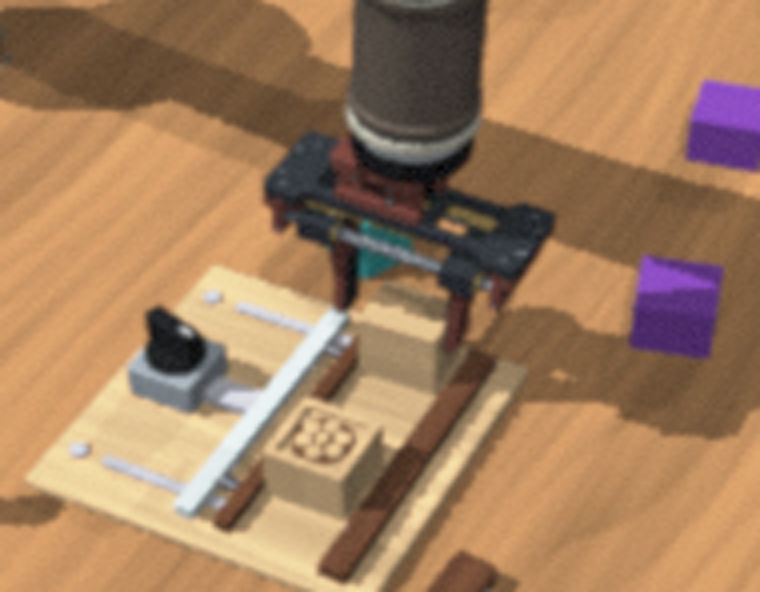

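Emit:
drive_tool(targets=[[-0.2,0.6,0.2,0],[0,0,0,0]])

```text
clock: 21.2
eef_pos: [0.5936, -0.1262, 0.237]
orientation: [-0.015, 0.692, 0.721, -0.02]
ft_force: [-0.7, -0.2, 0.5]
finger_gap: 0.072
```

Emit:
drive_tool(targets=[[0,0,0,0],[0,0,0,0],[0,0,0,0],[0,0,0,0],[0,0,0,0]], gripper=4.5, squeeze=8)

```text
clock: 21.7
eef_pos: [0.5939, -0.1265, 0.2377]
orientation: [-0.015, 0.693, 0.721, -0.02]
ft_force: [-0.2, 0.6, -0.7]
finger_gap: 0.0561
```

```bash
python3 -c "
from h import *
tipplan(.582,-.045,.08,92.1,20)
"
```

```text
tip [ 0.5849 -0.128   0.0559] tiltrow [-0.0059 -0.0493]
pose [ 0.5939 -0.1265  0.2377] psi 92.3 F [-0.2  0.6 -0.7] gap 0.0561 t 21.7 tilt 2.85
[[1.66, 0.01, -0.48, 0.04], [1.66, 0.01, -0.48, 0.04], [1.66, 0.01, -0.48, 0.04], [1.66, 0.0, -0.48, 0.04], [1.66, 0.0, -0.48, 0.04]]
```

Emit:
drive_tool(targets=[[0,0,-1,0],[0.5,0,-1,0],[1.7,0,0,0],[1.7,0,0,0],[1.7,0,0,0],[1.7,0,0,0],[1.2,0,0,0],[0,0,0,0],[0,0,0,0]])

```text
clock: 22.6
eef_pos: [0.5905, -0.0296, 0.26]
orientation: [-0.015, 0.691, 0.723, -0.019]
ft_force: [-1.2, 0.3, -0.5]
finger_gap: 0.0563
```

```bash
python3 -c "
from h import *
tipplan(.582,-.045,.051,92.1,20)
p,d=snapshot('scene');save('s19',cv2.resize(p[160:320,210:400],None,fx=4,fy=3.7,interpolation=cv2.INTER_CUBIC))
"
```

```text
tip [ 0.5818 -0.0307  0.0783] tiltrow [-0.0041 -0.0477]
pose [ 0.5905 -0.0296  0.26  ] psi 92.6 F [-1.2  0.3 -0.5] gap 0.0563 t 22.6 tilt 2.74
[[-0.71, -0.02, 1.36, 0.25], [-0.71, -0.02, 1.36, 0.25]]
```

View pics/s19.png

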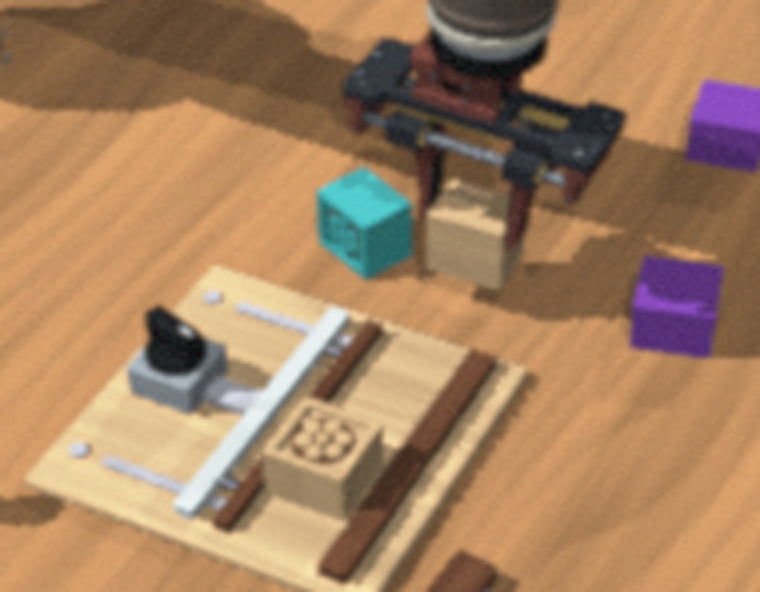

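Good; go down to just above the table (tip about 0.050) and drag on.

Emit:
drive_tool(targets=[[-0.4,0,0.9,0.3],[-0.4,0.1,0.9,0.2],[0,0,0.5,0],[0,0,0,0],[0,0,0,0]])

```text
clock: 23.15
eef_pos: [0.5905, -0.0422, 0.2336]
orientation: [-0.015, 0.696, 0.718, -0.02]
ft_force: [1.0, -0.6, -0.7]
finger_gap: 0.0565
```

```bash
python3 -c "
from h import *
tipplan(.582,-.045,.050,92.1,20)
"
```

```text
tip [ 0.5815 -0.0435  0.0518] tiltrow [-0.0056 -0.0497]
pose [ 0.5905 -0.0422  0.2336] psi 91.8 F [ 1.  -0.6 -0.7] gap 0.0565 t 23.15 tilt 2.87
[[-0.15, 0.05, 0.18, -0.35]]
```

Emit:
drive_tool(targets=[[-0.9,0,0.2,0],[-1,0,0.1,0],[-1,0,0,0],[-1,0,0,0],[-0.8,0,0,0],[0,0,0,0]])

```text
clock: 23.75
eef_pos: [0.5926, -0.0935, 0.2317]
orientation: [-0.015, 0.696, 0.717, -0.018]
ft_force: [0.2, 0.7, -0.8]
finger_gap: 0.0566
```

```bash
python3 -c "
from h import *
tipplan(.582,-.135,.037,92.1,20)
p,d=snapshot('scene');save('s20',cv2.resize(p[160:320,210:400],None,fx=4,fy=3.7,interpolation=cv2.INTER_CUBIC))
"
```

```text
tip [ 0.5841 -0.0945  0.0499] tiltrow [-0.0046 -0.047 ]
pose [ 0.5926 -0.0935  0.2317] psi 91.7 F [ 0.2  0.7 -0.8] gap 0.0566 t 23.75 tilt 2.71
[[-1.35, -0.11, 0.43, -0.13], [-1.35, -0.11, 0.43, -0.13], [-1.35, -0.12, 0.43, -0.13]]
```

View pics/s20.png

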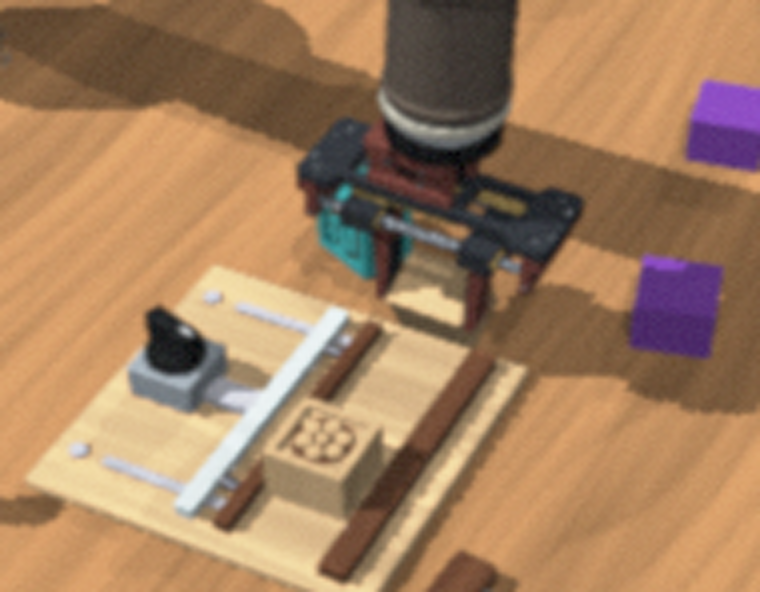

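Emit:
drive_tool(targets=[[-1,-0.1,0.2,0],[-1,-0.1,0.4,0],[-1,-0.1,0.4,0],[-1,-0.1,0.4,0],[-1,0,0.3,0],[-1,0,0.2,0],[0,0,0,0]])

```text
clock: 24.5
eef_pos: [0.5896, -0.1582, 0.2116]
orientation: [-0.014, 0.696, 0.718, -0.018]
ft_force: [1.1, -1.8, 0.3]
finger_gap: 0.0558
```

```bash
python3 -c "
from h import *
tipplan(.582,-.158,.029,92.1,20)
p,d=snapshot('scene');save('s21',cv2.resize(p[160:320,210:400],None,fx=4,fy=3.7,interpolation=cv2.INTER_CUBIC))
"
```

```text
tip [ 0.5812 -0.1593  0.0298] tiltrow [-0.0044 -0.0459]
pose [ 0.5896 -0.1582  0.2116] psi 91.8 F [ 1.1 -1.8  0.3] gap 0.0558 t 24.5 tilt 2.64
[[0.12, 0.08, 0.08, -0.34]]
```

View pics/s21.png

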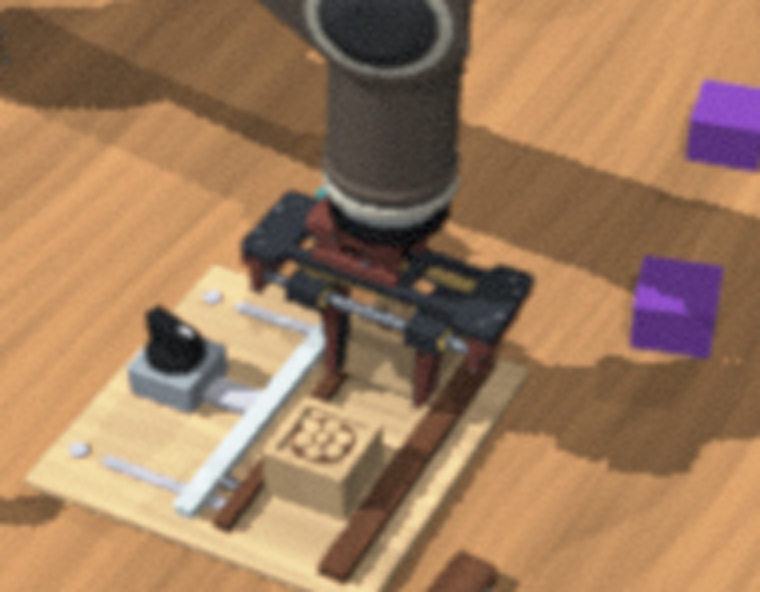

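Emit:
drive_tool(targets=[[0,0,0,0],[0,0,0,0],[0,0,0,0],[0,0,0,0]], gripper=7.2)

```text
clock: 24.95
eef_pos: [0.589, -0.157, 0.2118]
orientation: [-0.015, 0.695, 0.718, -0.019]
ft_force: [-0.1, 0.0, 0.7]
finger_gap: 0.072
```

Emit:
drive_tool(targets=[[0,0,-2,0],[0,0,-3,0],[0,0,-4,0],[0,0,-4,0],[0,0,0,0]])

```text
clock: 25.45
eef_pos: [0.595, -0.154, 0.3449]
orientation: [-0.017, 0.694, 0.72, -0.02]
ft_force: [0.3, 1.1, 0.6]
finger_gap: 0.0721
```

```bash
python3 -c "
from h import *
tipplan(.45,-.19,.16,60,40)
p,d=snapshot('scene');save('s22',cv2.resize(p[160:320,210:400],None,fx=4,fy=3.7,interpolation=cv2.INTER_CUBIC))
"
```

```text
tip [ 0.5856 -0.1549  0.1631] tiltrow [-0.0028 -0.0518]
pose [ 0.595  -0.154   0.3449] psi 92.1 F [0.3 1.1 0.6] gap 0.0721 t 25.45 tilt 2.97
[[-0.6, -2.74, 0.06, 6.42], [-0.91, -2.65, 0.06, 6.42], [-1.2, -2.53, 0.06, 6.42], [-1.47, -2.38, 0.06, 6.42], [-1.73, -2.2, 0.06, 6.42]]
```

View pics/s22.png

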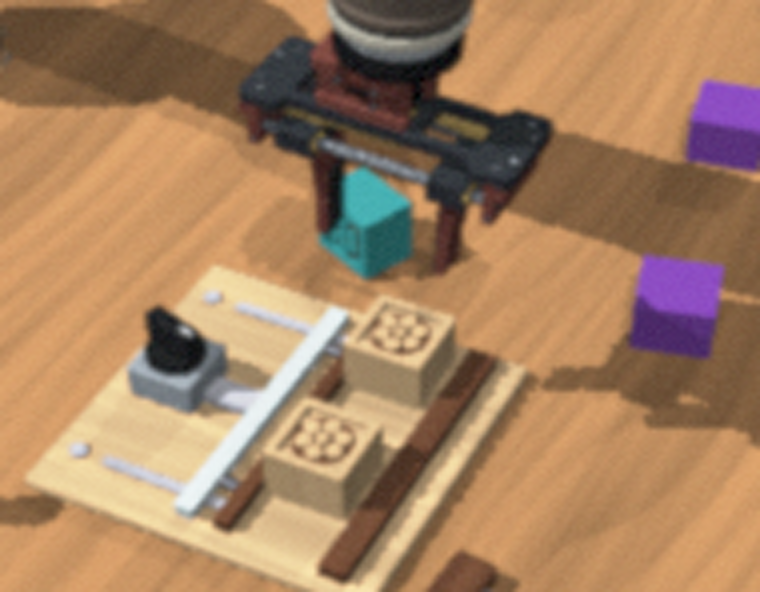

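View pics/t11.png

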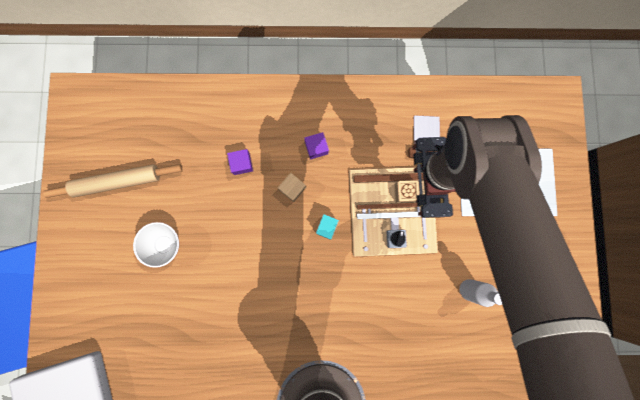

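```bash
python3 -c "
from h import *
p,d=snapshot('scene');P=cloud('scene',d);save('s23',p)
m=(P[...,2]>.05)&(P[...,2]<.062)&(P[...,0]>.54)&(P[...,0]<.64)
for lo,hi in((-.18,-.09),(-.31,-.2)): print(rectfit('scene',P,p,.05,.062,(.54,.64,lo,hi)))
"
```

```text
(371, array([ 0.5806, -0.1329]), array([ 0.5798, -0.132 ]), array([57. , 61.4]), 3.1)
(429, array([ 0.5867, -0.2437]), array([ 0.5862, -0.2425]), array([58.4, 62.1]), 1.6)
```

View pics/s23.png

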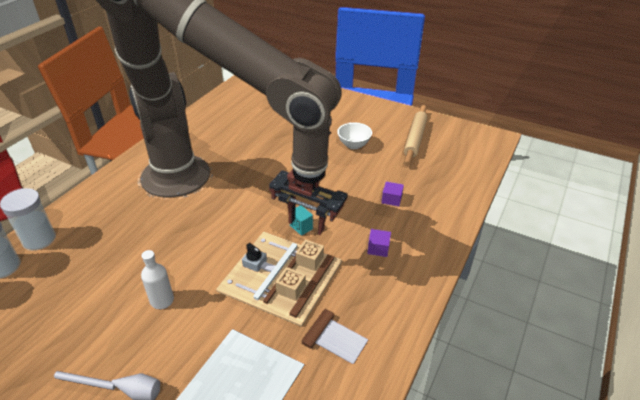

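```bash
python3 -c "
from h import *
print(np.round(pose()[3]['joint_pos'],3))
p=np.load('top0p.npy');d=np.load('top0d.npy');P=cloud('top',d)
save('k0',cv2.resize(p[165:262,345:445],None,fx=7,fy=6,interpolation=cv2.INTER_CUBIC))
"
```

```text
[ 0.672  0.573 -0.724  1.637  0.41   1.15  -0.129]
```

View pics/k0.png

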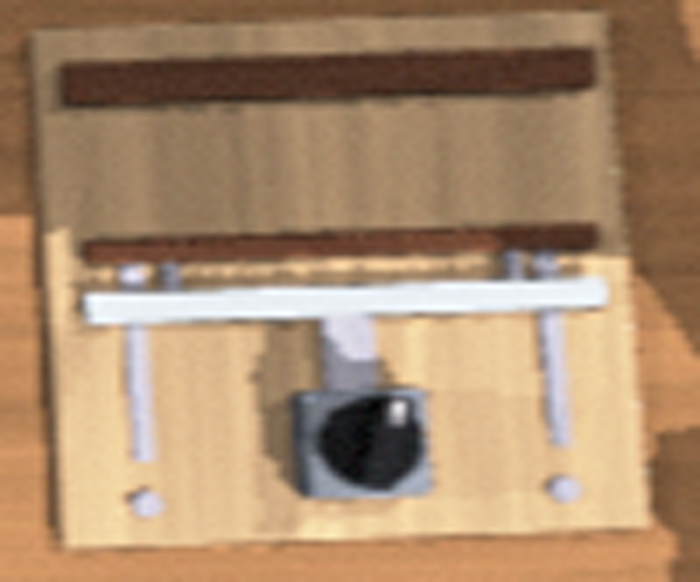

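Run:
```python
from h import *
for c in('top','scene'):
    p=np.load(c+'0p.npy');d=np.load(c+'0d.npy');P=cloud(c,d)
    for lo in (.056,.06,.066,.07):
        print(c,lo,rectfit(c,P,p,lo,.085,(.42,.49,-.25,-.18)))
# jaw/fence edges, red channel profile along columns in plane z=.024
p=np.load('top0p.npy').astype(float)
f,cx,cy,R,t=K('top')
def plane(u,v,z):
    r=R.T@np.array([(u-cx)/f,(v-cy)/f,1]); o=-R.T@t; s=(z-o[2])/r[2]; return o+s*r
print('cam',-R.T@t)
for u in range(366,428,6):
    g=p[168:222,u-1:u+2].mean(1).sum(1)
    G=np.gradient(cv2.GaussianBlur(g.reshape(-1,1),(1,3),0.8).ravel())
    def sub(a,b,s):
        i=np.argmax(s*G[a-168:b-168])+a-168
        y0,y1,y2=s*G[i-1],s*G[i],s*G[i+1]; return 168+i+0.5*(y0-y2)/(y0-2*y1+y2)
    e1=sub(176,190,1); e2=sub(195,206,-1)
    a=plane(u,e1,.024);b=plane(u,e2,.024); a2=plane(u,e1,.012)
    print(u,round(e1,2),round(e2,2),'fence',np.round(a[:2],4),'bot',round(a2[0],4),'jaw',round(b[0],4),'gap',round((a[0]-b[0])*1000,1))
```

```text
top 0.056 (105, array([ 0.454 , -0.2132]), array([ 0.4537, -0.2146]), array([14.3, 41.4]), 76.3)
top 0.06 (100, array([ 0.4538, -0.2134]), array([ 0.4537, -0.2146]), array([14.3, 41.4]), 76.3)
top 0.066 (92, array([ 0.454 , -0.2139]), array([ 0.4537, -0.2146]), array([14.1, 41.4]), 75.9)
top 0.07 (87, array([ 0.4539, -0.2142]), array([ 0.4537, -0.2146]), array([14.1, 41.4]), 75.9)
scene 0.056 (128, array([ 0.4574, -0.2151]), array([ 0.4565, -0.2132]), array([15. , 46.6]), 76.2)
scene 0.06 (115, array([ 0.4573, -0.2149]), array([ 0.4566, -0.213 ]), array([14.6, 46.6]), 76.2)
scene 0.066 (95, array([ 0.4567, -0.2144]), array([ 0.4554, -0.2128]), array([14. , 44.1]), 74.7)
scene 0.07 (84, array([ 0.4565, -0.214 ]), array([ 0.4554, -0.2128]), array([14. , 44.1]), 74.7)
cam [0.44611497 0.02382944 1.0421857 ]
366 182.8 203.72 fence [ 0.6118 -0.1329] bot 0.6137 jaw 0.5519 gap 59.9
372 182.41 203.59 fence [ 0.6129 -0.1501] bot 0.6149 jaw 0.5522 gap 60.7
378 182.0 203.39 fence [ 0.6141 -0.1673] bot 0.6161 jaw 0.5528 gap 61.3
384 181.87 203.11 fence [ 0.6145 -0.1844] bot 0.6164 jaw 0.5536 gap 60.9
390 181.83 202.92 fence [ 0.6146 -0.2016] bot 0.6166 jaw 0.5541 gap 60.5
396 181.3 202.7 fence [ 0.6161 -0.2189] bot 0.6181 jaw 0.5547 gap 61.4
402 181.05 202.47 fence [ 0.6168 -0.2361] bot 0.6188 jaw 0.5553 gap 61.5
408 180.82 202.23 fence [ 0.6175 -0.2533] bot 0.6195 jaw 0.556 gap 61.5
414 180.82 201.99 fence [ 0.6175 -0.2706] bot 0.6195 jaw 0.5566 gap 60.8
420 180.85 201.95 fence [ 0.6174 -0.2878] bot 0.6194 jaw 0.5567 gap 60.6
426 180.14 201.78 fence [ 0.6194 -0.3052] bot 0.6215 jaw 0.5572 gap 62.2
```

```bash
python3 -c "
from h import *
tipplan(.4545,-.214,.14,165.8,30)
"
```

```text
tip [ 0.5829 -0.1553  0.1585] tiltrow [-0.0018 -0.058 ]
pose [ 0.5935 -0.1546  0.3402] psi 92.1 F [-0.4  0.2  0.5] gap 0.072 t 25.55 tilt 3.32
[[-0.54, -1.3, 0.18, -7.37], [-0.37, -1.36, 0.18, -7.37], [-0.19, -1.4, 0.18, -7.37], [-0.01, -1.41, 0.18, -7.37], [0.17, -1.4, 0.18, -7.37], [0.35, -1.37, 0.18, -7.37], [0.52, -1.31, 0.18, -7.37], [0.69, -1.23, 0.18, -7.37], [0.84, -1.14, 0.18, -7.37], [0.98, -1.02, 0.18, -7.37]]
```

Emit:
drive_tool(targets=[[-0.5,-1.3,0,-7.4],[-0.4,-1.4,0,-7.4],[-0.2,-1.4,0,-7.4],[0,-1.4,0,-7.4],[0.2,-1.4,0,-7.4],[0.4,-1.4,0,-7.4],[0.5,-1.3,0,-7.4],[0.7,-1.2,0,-7.4],[0.8,-1.1,0,-7.4],[1.0,-1.0,0,-7.4],[0,0,0,0],[0,0,0,0]], gripper=6)

```text
clock: 26.75
eef_pos: [0.4548, -0.2157, 0.3295]
orientation: [-0.042, 0.094, 0.995, 0.0]
ft_force: [-0.3, -0.6, -1.0]
finger_gap: 0.0603
```

```bash
python3 -c "
from h import *
tipplan(.4545,-.214,.08,165.8,30)
p,d=snapshot('scene');save('s24',p[:,:])
print(np.round(pose()[3]['joint_pos'],3))
"
```

```text
tip [ 0.4395 -0.2142  0.1482] tiltrow [ 0.0845 -0.0079]
pose [ 0.4548 -0.2157  0.3295] psi 169.2 F [-0.3 -0.6 -1. ] gap 0.0603 t 26.75 tilt 4.87
[[-0.49, 0.1, 2.27, 1.12], [-0.49, 0.11, 2.27, 1.12], [-0.49, 0.12, 2.27, 1.12]]
[ 1.159  0.549 -1.094  1.891  0.539  1.134  1.223]
```

View pics/s24.png

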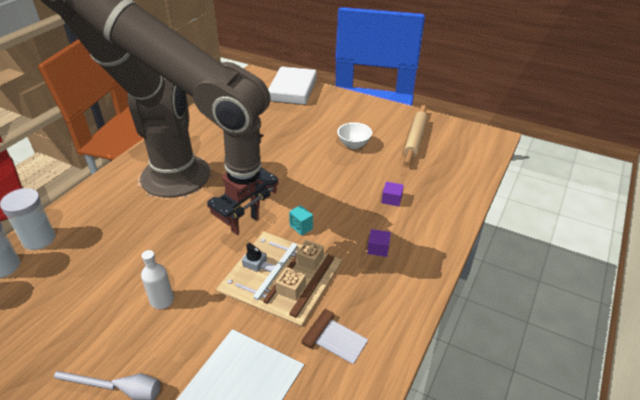

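Emit:
drive_tool(targets=[[-4,0,0,0],[-4,0,0,0],[-4,0,0,0],[0,0,0,0],[0,0,0,0],[0,0,0,0]])

```text
clock: 27.4
eef_pos: [0.5778, -0.2354, 0.3151]
orientation: [-0.045, 0.1, 0.994, -0.0]
ft_force: [0.3, 0.4, 0.1]
finger_gap: 0.0601
```

```bash
cat >> h.py <<'E'
def tz():
    p,a,M,s=pose(); print(np.round(p,4),'psi',round(a,1),'tz',np.round(M[:2,2],4))
E
python3 -c "
from h import *
tz()"
```

```text
[ 0.5778 -0.2354  0.3151] psi 168.5 tz [-0.0892  0.0081]
```

Emit:
drive_tool(targets=[[1,0,0,0],[1,0,0,0],[1,0,0,0],[1,0,0,0],[1,0,0,0],[1,0,0,0],[0,0,0,0],[0,0,0,0]])

```text
clock: 28.2
eef_pos: [0.5101, -0.2225, 0.3225]
orientation: [-0.045, 0.102, 0.994, -0.003]
ft_force: [-0.9, 0.2, 0.4]
finger_gap: 0.0604
```

```bash
python3 -c "
from h import *
tz()"
```

```text
[ 0.5101 -0.2225  0.3225] psi 168.3 tz [-0.0905  0.0038]
```

Emit:
drive_tool(targets=[[0,0,0,8],[0,0,0,8],[0,0,0,8],[0,0,0,8],[0,0,0,8],[0,0,0,0],[0,0,0,0]])

```text
clock: 28.9
eef_pos: [0.5124, -0.2229, 0.3223]
orientation: [-0.041, 0.446, 0.894, -0.017]
ft_force: [0.3, -0.2, -0.1]
finger_gap: 0.06
```

```bash
python3 -c "
from h import *
tz()"
```

```text
[ 0.5124 -0.2229  0.3223] psi 126.9 tz [-0.0879  0.0054]
```

Emit:
drive_tool(targets=[[0,0,0,-4],[0,0,0,-4],[0,0,0,-4],[0,0,0,-4],[0,0,0,-4],[0,0,0,-4],[0,0,0,-4],[0,0,0,-4],[0,0,0,-4],[0,0,0,0],[0,0,0,0]])

```text
clock: 30.0
eef_pos: [0.5139, -0.2236, 0.3213]
orientation: [-0.043, 0.115, 0.992, -0.0]
ft_force: [0.5, -0.5, 0.4]
finger_gap: 0.0602
```

```bash
python3 -c "
from h import *
tz()"
```

```text
[ 0.5139 -0.2236  0.3213] psi 166.7 tz [-0.0863  0.009 ]
```

Emit:
drive_tool(targets=[[0,-4,0,0],[0,-4,0,0],[0,-4,0,0],[0,0,0,0],[0,0,0,0]])

```text
clock: 30.5
eef_pos: [0.4865, -0.3433, 0.3228]
orientation: [-0.043, 0.115, 0.992, -0.0]
ft_force: [1.3, 1.3, -0.0]
finger_gap: 0.0599
```

```bash
python3 -c "
from h import *
tz()"
```

```text
[ 0.4865 -0.3433  0.3228] psi 166.8 tz [-0.0846  0.0095]
```

Emit:
drive_tool(targets=[[0,1.5,0,0],[0,1.5,0,0],[0,1.5,0,0],[0,1.5,0,0],[0,1.5,0,0],[0,1.5,0,0],[0,1.5,0,0],[0,1.5,0,0],[0,0,0,0],[0,0,0,0]])

```text
clock: 31.5
eef_pos: [0.5175, -0.2079, 0.3226]
orientation: [-0.042, 0.109, 0.993, 0.0]
ft_force: [0.3, 0.2, -0.2]
finger_gap: 0.0601
```

```bash
python3 -c "
from h import *
tz()"
```

```text
[ 0.5175 -0.2079  0.3226] psi 167.4 tz [-0.0833  0.0095]
```

```bash
python3 -c "
from h import *
tipplan(.4545,-.214,.10,166,20)
"
```

```text
tip [ 0.5023 -0.2062  0.1413] tiltrow [ 0.0834 -0.0089]
pose [ 0.5175 -0.2079  0.3226] psi 167.4 F [ 0.3  0.2 -0.2] gap 0.0601 t 31.5 tilt 4.81
[[1.12, -0.45, 1.03, 0.36], [1.12, -0.46, 1.03, 0.36], [1.12, -0.46, 1.03, 0.36], [1.12, -0.47, 1.03, 0.36]]
```

```bash
python3 - <<'E'
s=open('h.py').read()
s=s.replace("rows.append([round(c*v[0]+q*v[1],2),round(q*v[0]-c*v[1],2),round(-v[2],2),round(-da/n,2)])","w=(M@Rn.from_euler('z',-da*i/n,degrees=True).as_matrix()).T@v; rows.append([round(w[0],2),round(w[1],2),round(w[2],2),round(-da/n,2)])")
open('h.py','w').write(s)
E
python3 -c "
from h import *
tipplan(.4545,-.214,.10,166,20)
"
```

```text
tip [ 0.5023 -0.2062  0.1413] tiltrow [ 0.0834 -0.0089]
pose [ 0.5175 -0.2079  0.3226] psi 167.4 F [ 0.3  0.2 -0.2] gap 0.0601 t 31.5 tilt 4.81
[[1.03, -0.44, 1.13, 0.36], [1.03, -0.45, 1.13, 0.36], [1.03, -0.45, 1.13, 0.36], [1.03, -0.46, 1.13, 0.36]]
```

Emit:
drive_tool(targets=[[1.0,-0.4,1.0,0.4],[1.0,-0.4,1.0,0.4],[1.0,-0.4,1.0,0.4],[1.0,-0.4,1.0,0.4],[0,0,0,0],[0,0,0,0]])

```text
clock: 32.1
eef_pos: [0.4685, -0.2185, 0.2838]
orientation: [-0.042, 0.127, 0.991, -0.001]
ft_force: [0.4, -0.3, 0.3]
finger_gap: 0.0602
```

```bash
python3 -c "
from h import *
tipplan(.4545,-.214,.085,166,20)
p,d=snapshot('scene');save('s25',cv2.resize(p[160:320,180:370],None,fx=4,fy=3.7,interpolation=cv2.INTER_CUBIC))
"
```

```text
tip [ 0.4532 -0.2168  0.1025] tiltrow [ 0.0836 -0.0124]
pose [ 0.4685 -0.2185  0.2838] psi 165.3 F [ 0.4 -0.3  0.3] gap 0.0602 t 32.1 tilt 4.85
[[-0.2, 0.33, 1.73, -0.65]]
```

View pics/s25.png

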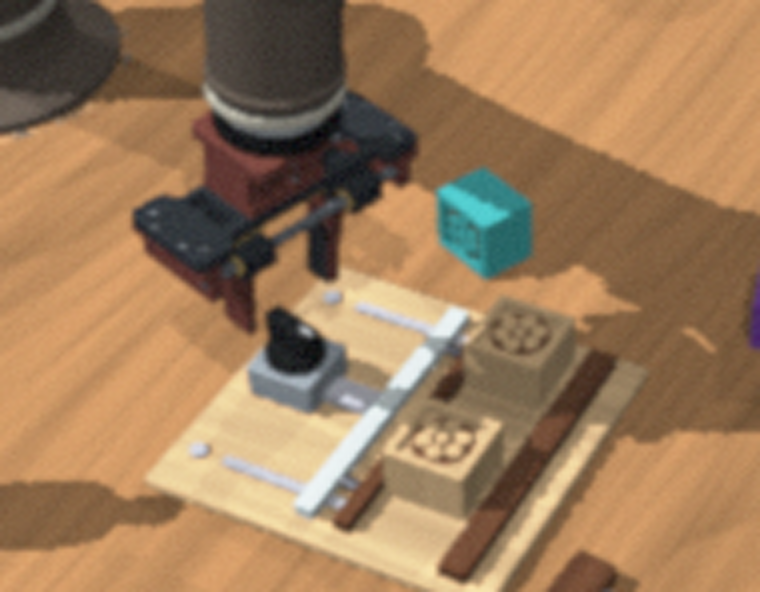

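Emit:
drive_tool(targets=[[-0.1,0.2,1.0,-0.3],[-0.1,0.1,1.0,-0.3],[0,0,1.0,0],[0,0,0.6,0],[0,0,0,0],[0,0,0,0]])

```text
clock: 32.75
eef_pos: [0.4696, -0.2151, 0.2445]
orientation: [-0.042, 0.121, 0.992, -0.0]
ft_force: [-0.7, 0.3, -0.9]
finger_gap: 0.0602
```

```bash
python3 -c "
from h import *
tipplan(.4545,-.214,.055,166,20)
p,d=snapshot('scene');save('s26',cv2.resize(p[160:320,180:370],None,fx=4,fy=3.7,interpolation=cv2.INTER_CUBIC))
"
```

```text
tip [ 0.4545 -0.2133  0.0632] tiltrow [ 0.083  -0.0104]
pose [ 0.4696 -0.2151  0.2445] psi 166.1 F [-0.7  0.3 -0.9] gap 0.0602 t 32.75 tilt 4.8
[[-0.09, -0.06, 0.81, 0.07]]
```

View pics/s26.png

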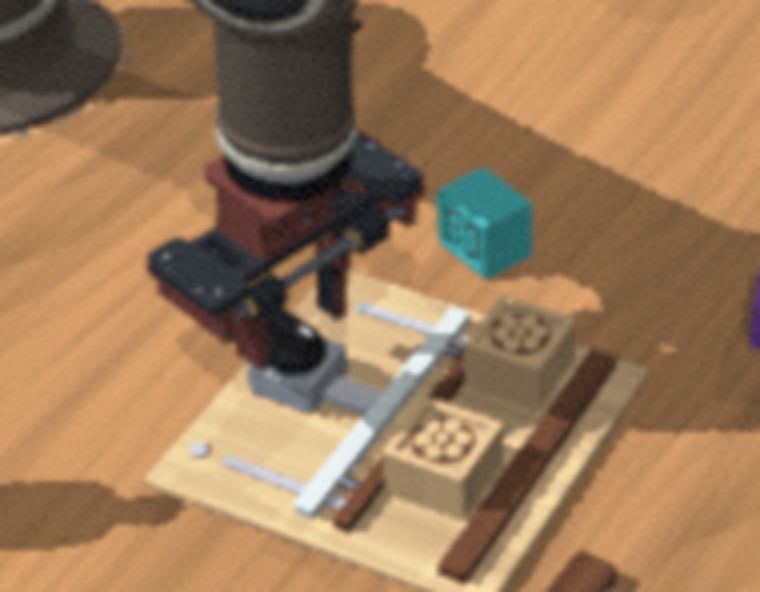

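Emit:
drive_tool(targets=[[-0.1,0,0.7,0],[0,0,0,0],[0,0,0,0]])

```text
clock: 33.1
eef_pos: [0.4703, -0.2154, 0.2375]
orientation: [-0.041, 0.121, 0.992, -0.0]
ft_force: [0.1, 0.8, -0.1]
finger_gap: 0.0603
```

Emit:
drive_tool(targets=[[0,0,0,0],[0,0,0,0],[0,0,0,0],[0,0,0,0],[0,0,0,0],[0,0,0,0],[0,0,0,0],[0,0,0,0]], gripper=0.5, squeeze=20)

```text
clock: 33.9
eef_pos: [0.4707, -0.2142, 0.2381]
orientation: [-0.041, 0.121, 0.992, 0.001]
ft_force: [-0.9, -0.7, 0.0]
finger_gap: 0.0139
```

```bash
python3 -c "
from h import *
tipplan(.4545,-.214,.055,166,20)
p,a,M,s=pose();print(s['ft_force'],s['ft_torque'],np.round(s['joint_pos'],3))
"
```

```text
tip [ 0.4561 -0.2122  0.0567] tiltrow [ 0.0807 -0.0085]
pose [ 0.4707 -0.2142  0.2381] psi 166.1 F [-0.9 -0.7  0. ] gap 0.0139 t 33.9 tilt 4.66
[[0.1, -0.21, 0.18, 0.09]]
[-0.9046254  -0.717601    0.00896857] [-0.10336478 -0.17520961 -0.10226673] [ 1.04   0.677 -0.97   1.936  0.669  0.991  1.06 ]
```

Emit:
drive_tool(targets=[[0,0,0,4],[0,0,0,6],[0,0,0,6],[0,0,0,6],[0,0,0,6],[0,0,0,6],[0,0,0,6],[0,0,0,0]])

```text
clock: 34.7
eef_pos: [0.4702, -0.2152, 0.2381]
orientation: [-0.038, 0.465, 0.884, -0.014]
ft_force: [-0.7, 0.6, -0.6]
finger_gap: 0.0145
```

```bash
python3 -c "
from h import *
tipplan(.4561,-.2125,.0567,None,20)
p,a,M,s=pose();print(s['ft_force'],s['ft_torque'],np.round(s['joint_pos'],3))
p,d=snapshot('scene');save('s27',cv2.resize(p[160:320,180:370],None,fx=4,fy=3.7,interpolation=cv2.INTER_CUBIC))
"
```

```text
tip [ 0.4554 -0.2133  0.0567] tiltrow [ 0.0548 -0.0611]
pose [ 0.4702 -0.2152  0.2381] psi 124.5 F [-0.7  0.6 -0.6] gap 0.0145 t 34.7 tilt 4.71
[[0.03, 0.11, -0.0, 0.0]]
[-0.73280462  0.59173966 -0.59782716] [ 0.53054486 -0.54513158 -0.03854742] [ 0.934  0.603 -0.802  1.942  0.546  0.921  0.443]
```

View pics/s27.png

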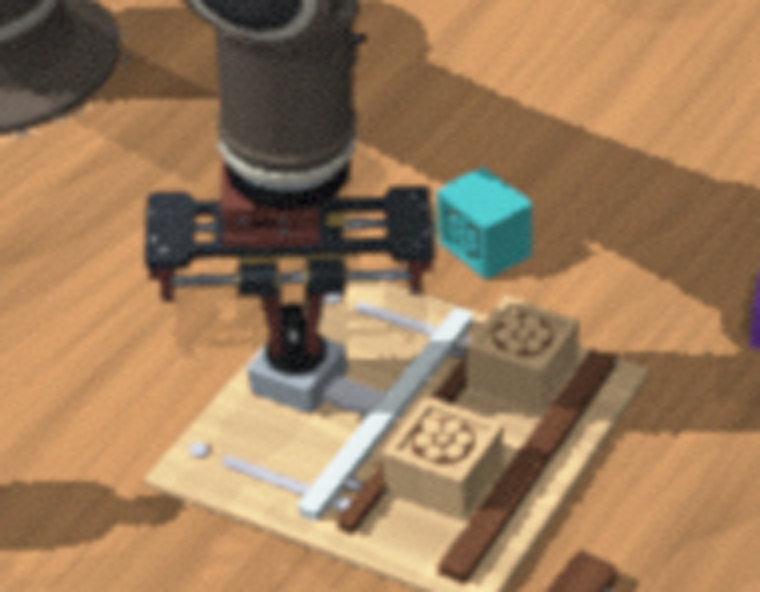

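Emit:
drive_tool(targets=[[0,0,0,6],[0,0.1,0,6],[0,0,0,6],[0,0,0,6],[0,0,0,6],[0,0,0,6],[0,0,0,6],[0,0,0,6],[0,0,0,0]])

```text
clock: 35.65
eef_pos: [0.4696, -0.2156, 0.2381]
orientation: [-0.031, 0.784, 0.62, -0.031]
ft_force: [0.6, 0.5, -1.1]
finger_gap: 0.0148
```

```bash
python3 -c "
from h import *
tipplan(.4561,-.2125,.0567,None,20)
p,a,M,s=pose();print(s['ft_force'],s['ft_torque'],np.round(s['joint_pos'],3))
p,d=snapshot('scene');save('s28',cv2.resize(p[160:320,180:370],None,fx=4,fy=3.7,interpolation=cv2.INTER_CUBIC))
p,d=snapshot('top');save('t28',p)
"
```

```text
tip [ 0.4537 -0.2139  0.0568] tiltrow [-0.0112 -0.0867]
pose [ 0.4696 -0.2156  0.2381] psi 76.7 F [ 0.6  0.5 -1.1] gap 0.0148 t 35.65 tilt 5.02
[[0.19, 0.2, -0.01, 0.0]]
[ 0.59357586  0.51149509 -1.05582569] [ 0.10129223 -0.51547207 -0.03165762] [ 0.792  0.54  -0.6    1.949  0.408  0.866 -0.271]
```

View pics/s28.png

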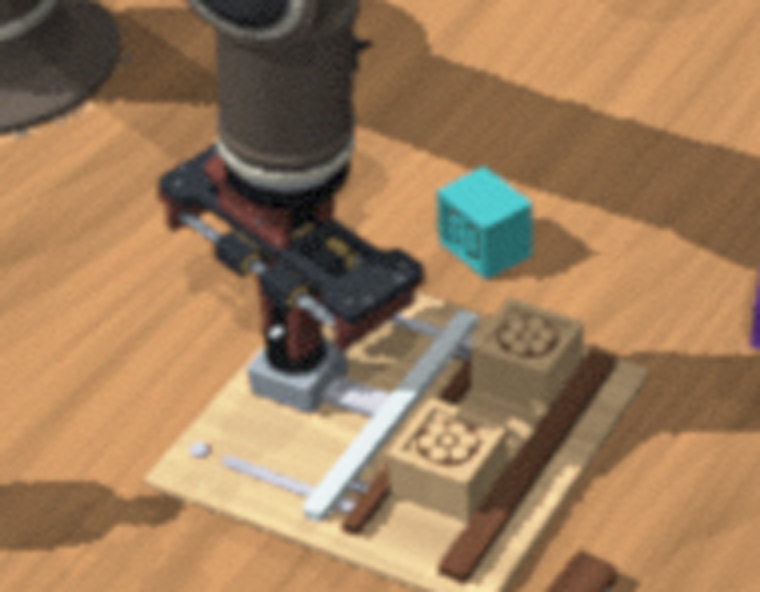

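View pics/t28.png

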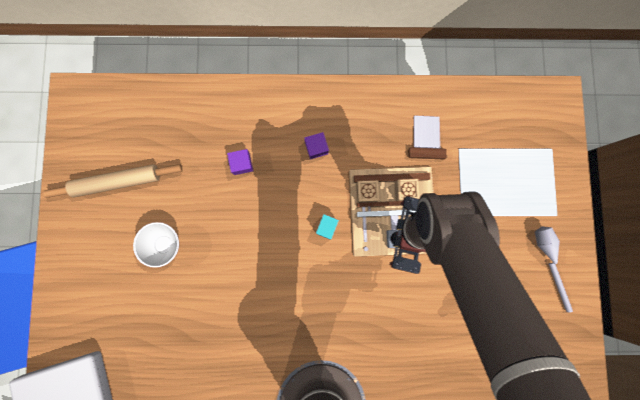

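Emit:
drive_tool(targets=[[0.1,0.1,0,6],[0.1,0.1,0,6],[0,0,0,6],[0,0,0,6],[0,0,0,0],[0,0,0,0]])

```text
clock: 36.35
eef_pos: [0.47, -0.2152, 0.2379]
orientation: [-0.025, 0.892, 0.449, -0.04]
ft_force: [-0.4, 0.6, 0.6]
finger_gap: 0.0149
```

```bash
cat > gap.py <<'E'
from h import *
import sys
def prof(p,us=(358,394)):
    out=[]
    for u in range(us[0],us[1],4):
        g=p[168:226,u-1:u+2].astype(float).mean(1).sum(1)
        out.append(np.round(g).astype(int))
    return out
def show(name,p):
    a=p[168:226,348:440]; save(name,cv2.resize(a,None,fx=8,fy=8,interpolation=cv2.INTER_CUBIC))
E
python3 -c "
from gap import *
tipplan(.4561,-.2125,.0567,None,20)
p,d=snapshot('top');save('t29',p);show('g29',p)
q=np.load('top0p.npy');show('g0',q)
"
```

```text
tip [ 0.4528 -0.2137  0.0568] tiltrow [-0.0494 -0.0805]
pose [ 0.47   -0.2152  0.2379] psi 53.6 F [-0.4  0.6  0.6] gap 0.0149 t 36.35 tilt 5.42
[[0.29, 0.19, -0.02, 0.0]]
```

View pics/g29.png

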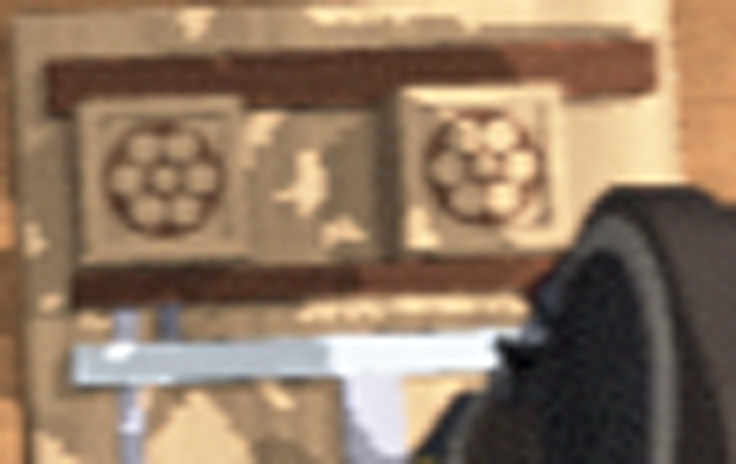

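View pics/g0.png

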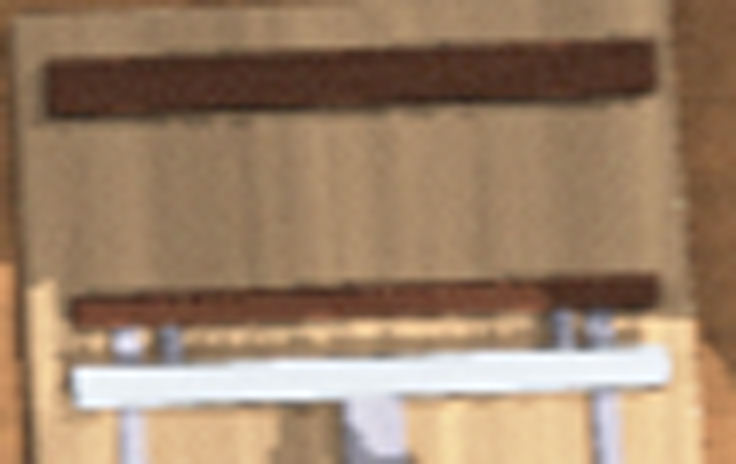

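Emit:
drive_tool(targets=[[0.1,0.1,0,6],[0.1,0.1,0,6],[0,0,0,6],[0,0,0,6],[0,0,0,6],[0,0,0,0],[0,0,0,0]])

```text
clock: 37.1
eef_pos: [0.4706, -0.2146, 0.2378]
orientation: [-0.015, 0.977, 0.206, -0.049]
ft_force: [-0.0, 1.2, 1.1]
finger_gap: 0.0146
```

```bash
python3 -c "
from gap import *
tipplan(.4561,-.2125,.0567,None,20)
p,d=snapshot('top');show('g30',p)
print(np.round(pose()[3]['joint_pos'],2),pose()[3]['ft_torque'])
"
```

```text
tip [ 0.452  -0.2128  0.0567] tiltrow [-0.0894 -0.05  ]
pose [ 0.4706 -0.2146  0.2378] psi 23.9 F [-0.   1.2  1.1] gap 0.0146 t 37.1 tilt 5.88
[[0.38, 0.13, -0.04, 0.0]]
[ 0.62  0.5  -0.38  1.95  0.26  0.84 -1.07] [-0.00205921 -0.08228095 -0.05756549]
```

View pics/g30.png

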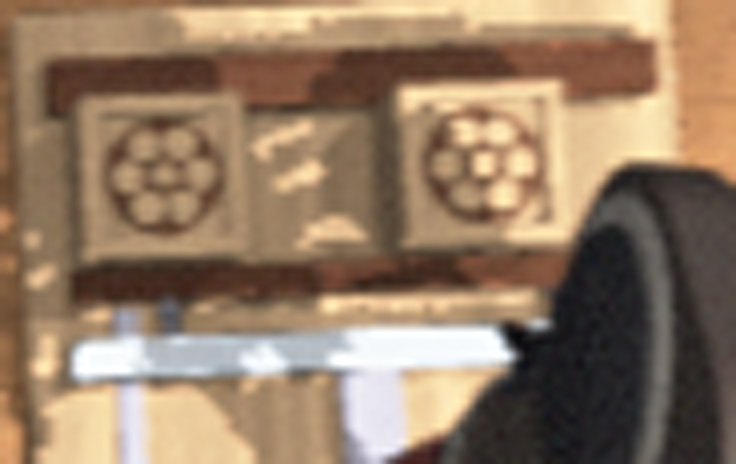

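Emit:
drive_tool(targets=[[0.2,0.1,0,6],[0.1,0,0,6],[0,0,0,6],[0,0,0,6],[0,0,0,6],[0,0,0,6],[0,0,0,6],[0,0,0,6],[0,0,0,6],[0,0,0,6],[0,0,0,0],[0,0,0,0]])

```text
clock: 38.35
eef_pos: [0.4722, -0.2132, 0.2373]
orientation: [0.01, 0.949, -0.31, -0.054]
ft_force: [-1.0, -0.4, 0.7]
finger_gap: 0.0146
```

```bash
python3 -c "
from gap import *
tipplan(.4561,-.2125,.0567,None,20)
p,d=snapshot('top');show('g31',p)
print(np.round(pose()[3]['joint_pos'],2),pose()[3]['ft_torque'])
"
```

```text
tip [ 0.4524 -0.2104  0.0564] tiltrow [-0.0969  0.0522]
pose [ 0.4722 -0.2132  0.2373] psi -36.3 F [-1.  -0.4  0.7] gap 0.0146 t 38.35 tilt 6.32
[[0.42, -0.05, -0.07, 0.0]]
[ 0.42  0.48 -0.12  1.96  0.1   0.82 -1.97] [ 0.54400772 -0.15087202 -0.04280913]
```

View pics/g31.png

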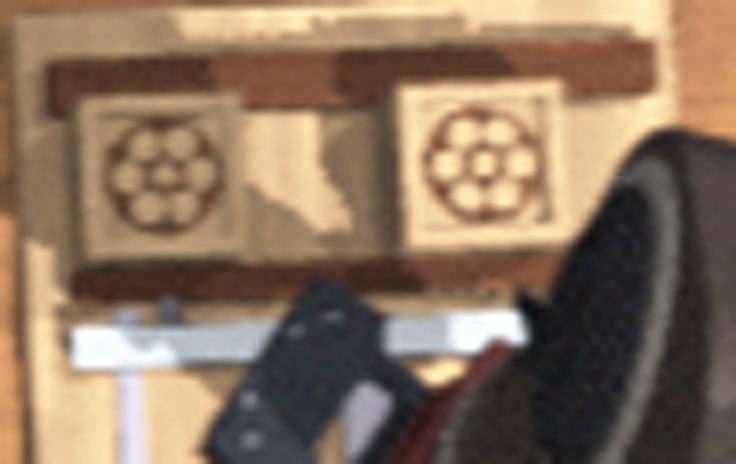

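Emit:
drive_tool(targets=[[0,0,0,3],[0,0,0,0],[0,0,0,0]])

```text
clock: 38.7
eef_pos: [0.4722, -0.2132, 0.2373]
orientation: [0.011, 0.942, -0.331, -0.054]
ft_force: [-0.5, -0.4, 1.6]
finger_gap: 0.0142
```

Emit:
drive_tool(targets=[[0,0,0,0],[0,0,0,0],[0,0,0,0],[0,0,0,0],[0,0,0,0]], gripper=5)

```text
clock: 39.2
eef_pos: [0.4721, -0.2138, 0.2371]
orientation: [0.011, 0.943, -0.329, -0.054]
ft_force: [-0.4, -0.4, 0.4]
finger_gap: 0.0493
```

Emit:
drive_tool(targets=[[0,0,-1.5,0],[0,0,-2,0],[0,0,-3,0],[0,0,-4,0],[0,0,-4,0],[0,0,0,0]])

```text
clock: 39.8
eef_pos: [0.4881, -0.2157, 0.385]
orientation: [0.011, 0.943, -0.328, -0.056]
ft_force: [0.1, -0.2, 0.1]
finger_gap: 0.0502
```

```bash
python3 -c "
from gap import *
tipplan(.35,-.45,.25,None,40)
p,d=snapshot('top');show('g32',p);save('t32',p)
p,d=snapshot('scene');save('s32',p)
"
```

```text
tip [ 0.4675 -0.2127  0.2042] tiltrow [-0.099   0.0574]
pose [ 0.4881 -0.2157  0.385 ] psi -38.6 F [ 0.1 -0.2  0.1] gap 0.0502 t 39.8 tilt 6.57
[[0.73, 3.73, -0.52, 0.0], [0.73, 3.73, -0.52, 0.0], [0.73, 3.73, -0.52, 0.0], [0.73, 3.73, -0.52, 0.0], [0.73, 3.73, -0.52, 0.0], [0.73, 3.73, -0.52, 0.0], [0.73, 3.73, -0.52, 0.0]]
```

View pics/s32.png

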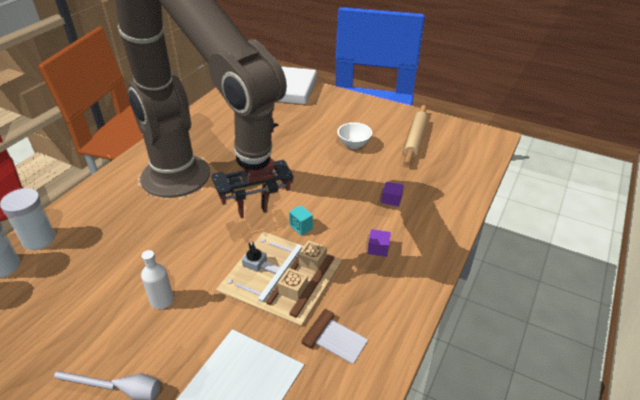

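```bash
python3 -c "
from gap import *
tipplan(.42,.12,.22,None,40)
"
```

```text
tip [ 0.4648 -0.212   0.2   ] tiltrow [-0.1051  0.0595]
pose [ 0.4866 -0.2154  0.3807] psi -38.6 F [ 0.3 -0.1 -0.7] gap 0.0501 t 39.9 tilt 6.94
[[-2.7, -2.57, -0.09, 0.0], [-2.7, -2.57, -0.09, 0.0], [-2.7, -2.57, -0.09, 0.0], [-2.7, -2.57, -0.09, 0.0], [-2.7, -2.57, -0.09, 0.0], [-2.7, -2.57, -0.09, 0.0], [-2.7, -2.57, -0.09, 0.0], [-2.7, -2.57, -0.09, 0.0], [-2.7, -2.57, -0.09, 0.0]]
```

Emit:
drive_tool(targets=[[-2.7,-2.6,-0.2,0],[-2.7,-2.6,-0.2,0],[-2.7,-2.6,-0.2,0],[-2.7,-2.6,-0.2,0],[-2.7,-2.6,-0.1,0],[-2.7,-2.6,-0.1,0],[-2.7,-2.6,-0.1,0],[-2.7,-2.6,-0.1,0],[0,0,0,0]])

```text
clock: 40.8
eef_pos: [0.4421, 0.0904, 0.3892]
orientation: [0.015, 0.941, -0.33, -0.071]
ft_force: [0.6, 0.5, 0.5]
finger_gap: 0.0503
```

```bash
python3 -c "
from gap import *
p,d=snapshot('top');show('g33',p);save('t33',p);P=cloud('top',d)
for lo,hi in((-.18,-.09),(-.31,-.2)): print(rectfit('top',P,p,.05,.064,(.54,.64,lo,hi)))
q=np.load('top0p.npy')
f,cx,cy,R,t=K('top')
def edges(p):
  r=[]
  for u in (364,372,376,420,424,428):
    g=p[196:222,u-1:u+2].astype(float).mean(1).sum(1); r.append((u,list(np.round(g).astype(int))))
  return r
"
```

```text
(376, array([ 0.5882, -0.1345]), array([ 0.5877, -0.1348]), array([55.9, 56.6]), 2.3)
(392, array([ 0.5922, -0.2458]), array([ 0.5922, -0.2458]), array([56.6, 57.7]), 1.3)
```

View pics/t33.png

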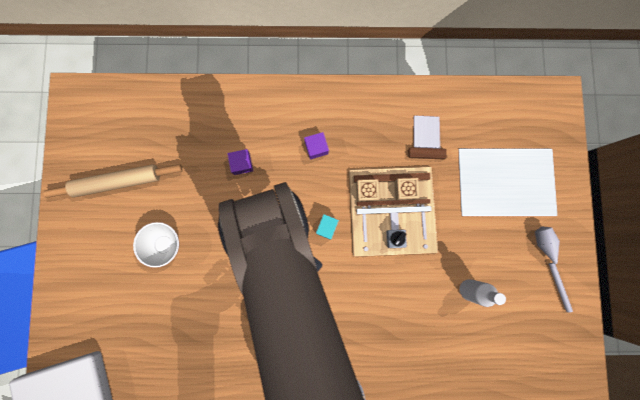

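View pics/g33.png

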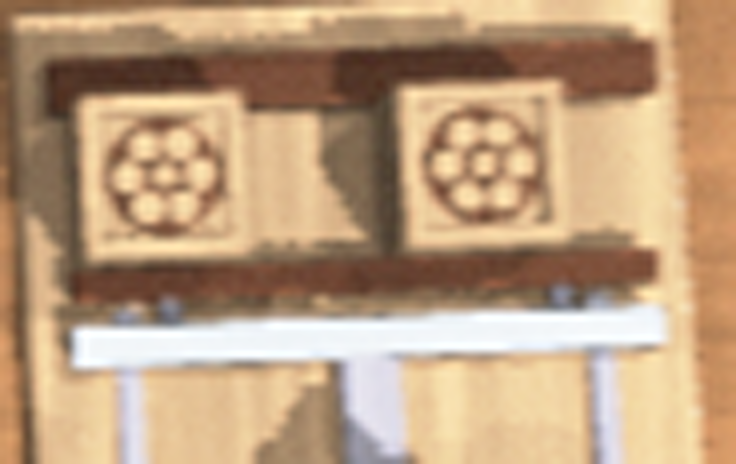

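Run:
```python
from gap import *
q=np.load('top0p.npy'); p=cv2.imread('pics/t33.png')[:,:,::-1]
def sub(G,i): 
    a,b,c=G[i-1],G[i],G[i+1]; return i+0.5*(a-c)/(a-2*b+c)
def meas(p,u):
    g=p[:,u-1:u+2].astype(float).mean((1))[:, 2]  # blue: aluminium bright
    g=cv2.GaussianBlur(g.reshape(-1,1),(1,5),0.8).ravel(); G=np.gradient(g)
    w=slice(198,222)
    bot=198+int(np.argmin(G[w])); top=bot-8+int(np.argmax(G[bot-8:bot]))
    r=p[:,u-1:u+2].astype(float).mean(1).sum(1); r=cv2.GaussianBlur(r.reshape(-1,1),(1,5),0.8).ravel(); H=np.gradient(r)
    j=top-9+int(np.argmin(H[top-10:top-3]))-1
    jl=j+int(np.argmax(H[j:top-1]))
    return sub(G,bot),sub(G,top),sub(H,jl),sub(H,j)
for u in (360,380,384,386,388,390,392,420,424,426):
    a,b=meas(q,u),meas(p,u); print(u,np.round(a,2),np.round(b,2),'d mm',np.round((np.array(a)-b)*2.83,1))
```

```text
360 [218.51 213.31 208.81 203.86] [213.44 208.11 205.19 200.19] d mm [14.3 14.7 10.2 10.4]
380 [217.46 212.64 208.02 203.2 ] [212.51 207.2  203.71 198.63] d mm [14.  15.4 12.2 12.9]
384 [217.64 212.27 207.91 203.11] [212.53 207.08 204.21 198.44] d mm [14.5 14.7 10.5 13.2]
386 [217.63 212.29 207.64 202.92] [212.48 207.12 204.24 198.67] d mm [14.6 14.6  9.6 12. ]
388 [217.55 212.37 207.54 203.  ] [212.45 207.21 206.27 197.9 ] d mm [14.4 14.6  3.6 14.4]
390 [217.54 212.34 207.4  202.91] [212.54 207.17 207.67 197.81] d mm [14.2 14.6 -0.8 14.4]
392 [202.82 198.33 194.   187.94] [220.22 215.1  214.11 214.11] d mm [-49.2 -47.5 -56.9 -74. ]
420 [216.02 211.33 206.65 201.95] [210.99 206.11 202.94 197.1 ] d mm [14.2 14.8 10.5 13.7]
424 [201.85 198.04 190.74 188.08] [210.36 205.6  208.45 196.48] d mm [-24.1 -21.4 -50.1 -23.8]
426 [215.58 210.99 206.78 201.78] [210.61 205.64 200.73 197.36] d mm [14.1 15.1 17.1 12.5]
```

Run:
```python
from h import *
p,d=snapshot('scene'); q=np.load('scene0p.npy')
for n,i in(('x0',q),('x1',p)): save(n,cv2.resize(i[225:325,215:345],None,fx=6,fy=6,interpolation=cv2.INTER_CUBIC))
```

```text
(no output)
```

View pics/x0.png

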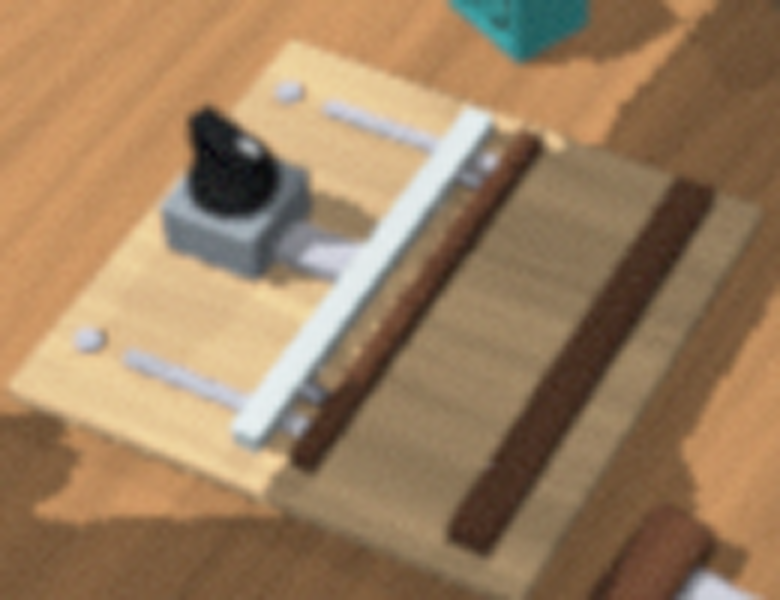

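View pics/x1.png

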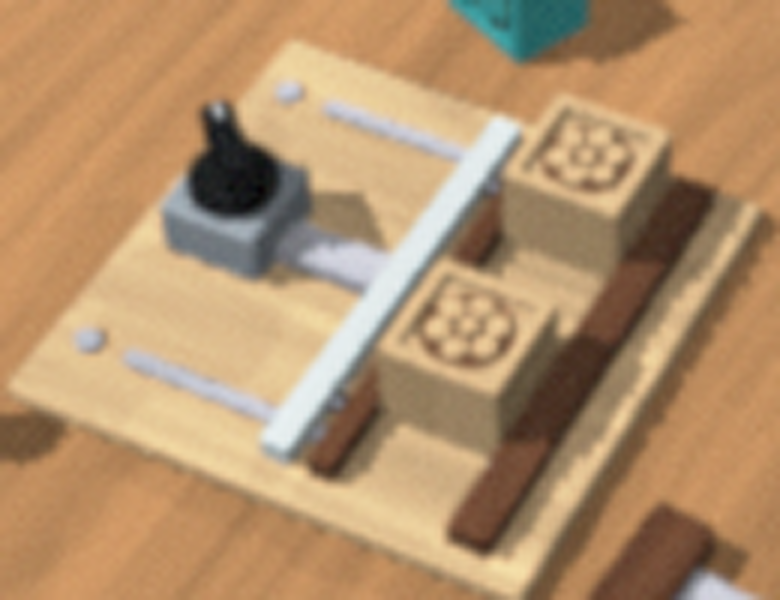

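```bash
python3 -c "
from h import *
print(robot.finish_job())"
```

```text
the job is handed in; nothing more can be done
None
```

I tipped both wooden moulds carved face up, stood them on the clamping board between fence and jaw, tightened the clamp, and handed the job in at about 41 s. Only two of the four were there; the two purple and one turquoise look-alikes were left alone. I tipped them by dragging each one over the board's left edge: once for the one on its side, twice for the one lying face down. The knob went about 205° clockwise in all.

**Last checks:**
- **Blocks:** Both flower faces show upward in the last pictures. The tops measure about 56 mm high and square to the fence. The centres lie about 75 mm and −36 mm along the fence from its middle, and both front faces touch the fence.
- **Bystanders:** The bowl, scraper and bottle look unmoved. I compared them by eye only.
- **Jaw spring travel:** My picture measurements disagree, giving 4.3 to 6.2 mm, and the first-picture estimate of the jaw opening implied about 7.5 mm. All of these are inside the 3.5–9.5 mm window, so I did not turn the knob further.
- **Gripper tilt:** It drifted to about 7° from vertical over the run. I corrected fingertip positions for it, and the knob still turned.

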